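# Fit cast flow-cell covers to an isolated sensor dock

## Task

Before anything touches the sensor dock, make it dead: turn the red isolator handle a quarter turn counter-clockwise to off, then swing its steel lockout hasp fully out. Then lift every cast flow-cell cover out of the open mould and fit each into a dock bay of its own: hook one short edge under the bay's retaining lip and rotate the other end down until the cover lies flat on its board. Leave the isolator off with the hasp out, and do not disturb the other things on the bench.

Things in the scene. Friction and masses are not known exactly. Their poses are not given: they have to be found in the camera images.
- isolator: enclosed rotary isolator of the dock, screwed to the bench left or right of the dock: grey box 120 (x) x 130 (y) x 62 mm tall with a red handle and a steel lockout hasp on its top face; origin at the centre of its underside, z up
- handle_grip (a point): grip of the isolator handle: an upright red bar 16 mm thick, 60 mm long, its top 14 mm above this point and its lower edge 14 mm below, over a round red base of 58 mm; this point lies at the middle of the bar on the turning axis (vertical), 85 mm above the bench; its y axis runs along the bar, its x axis across the thickness
- handle (a joint): angle of the isolator handle (rad) about the vertical: near 0 = on (bar along the isolator's y axis), 1.57 = off (bar along the isolator's x axis), against its stop; grows counter-clockwise seen from above; turns with about 0.1 N m of friction and stays where it is left
- hasp_grip (a point): centre of the hasp's black finger grip, an upright block 8 mm thick, 22 mm long and 22 mm tall (11 mm above and below this point) on the free end of the flat steel hasp (14 mm wide, 3 mm thick, lying 7 mm above the box's top); its y axis points along the hasp away from the pivot, its x axis across the grip's 8 mm thickness
- hasp_hinge (a point): point on the hasp's vertical pivot axis, at the height of the finger grip's centre; the finger grip's centre is 44 mm from it
- hasp (a joint): angle of the lockout hasp (rad) about its vertical pivot: near 0 = folded along the edge of the box's top (its length along the isolator's +y), 1.57 = swung fully out, sticking out over the box's +x side with its padlock holes clear; grows clockwise seen from above; light friction (0.04 N m), stays where it is left
- dock: sensor dock screwed to the bench: aluminium base 112 (x) x 288 (y) x 18 mm, four bays side by side along y, 66 mm apart, each floored with a blue board; steel retaining lip along the dock's -x side, brass connectors on its +x side. Covers fit lengthwise along x, either way round, entering tilted 15 to 20 degrees. Origin in the middle of the row of bays, on the bench; z up
- bay0 (a point): floor centre of bay 0, 18 mm above the bench, axes as the dock's. From here: end wall under the lip at x = -33.5 mm; the lip overhangs the floor to x = -25.5 mm, underside 10 mm and top 14 mm above the floor; opposite end stop from x = +33.5 mm, 5 mm high; guide rails 5 mm high at y = +-25 mm
- bay1 (a point): floor centre of bay 1, 18 mm above the bench, axes as the dock's. From here: end wall under the lip at x = -33.5 mm; the lip overhangs the floor to x = -25.5 mm, underside 10 mm and top 14 mm above the floor; opposite end stop from x = +33.5 mm, 5 mm high; guide rails 5 mm high at y = +-25 mm
- bay2 (a point): floor centre of bay 2, 18 mm above the bench, axes as the dock's. From here: end wall under the lip at x = -33.5 mm; the lip overhangs the floor to x = -25.5 mm, underside 10 mm and top 14 mm above the floor; opposite end stop from x = +33.5 mm, 5 mm high; guide rails 5 mm high at y = +-25 mm
- bay3 (a point): floor centre of bay 3, 18 mm above the bench, axes as the dock's. From here: end wall under the lip at x = -33.5 mm; the lip overhangs the floor to x = -25.5 mm, underside 10 mm and top 14 mm above the floor; opposite end stop from x = +33.5 mm, 5 mm high; guide rails 5 mm high at y = +-25 mm
- mould: lower half of an open casting mould, fixed to the bench on the other side of the dock from the isolator: aluminium block 182 (x) x 146 (y) x 24 mm with two rows of two rectangular cavities, centres at x = +-42, y = +-33 mm, 5 mm deep, 67 (x) x 47 (y) mm, and a guide pin 10 mm tall at each corner; origin at the centre of its underside
- cover0_mid (a point): cast flow-cell cover 0 (may be absent), tan plastic: plate 64 (x) x 44 (y) x 6 mm, port block 30 (x) x 18 (y) mm rising 24 mm from the plate's middle (grip its 18 mm), two 7 mm stubs on that; same after a half turn; 45 g. Point: its centre, 15 mm above its underside; z up. It starts in a mould cavity, long side along the mould's x, plate 1 mm proud of the mould's top
- cover1_mid (a point): cast flow-cell cover 1 (may be absent), tan plastic: plate 64 (x) x 44 (y) x 6 mm, port block 30 (x) x 18 (y) mm rising 24 mm from the plate's middle (grip its 18 mm), two 7 mm stubs on that; same after a half turn; 45 g. Point: its centre, 15 mm above its underside; z up. It starts in a mould cavity, long side along the mould's x, plate 1 mm proud of the mould's top
- cover2_mid (a point): cast flow-cell cover 2 (may be absent), tan plastic: plate 64 (x) x 44 (y) x 6 mm, port block 30 (x) x 18 (y) mm rising 24 mm from the plate's middle (grip its 18 mm), two 7 mm stubs on that; same after a half turn; 45 g. Point: its centre, 15 mm above its underside; z up. It starts in a mould cavity, long side along the mould's x, plate 1 mm proud of the mould's top
- cover3_mid (a point): cast flow-cell cover 3 (may be absent), tan plastic: plate 64 (x) x 44 (y) x 6 mm, port block 30 (x) x 18 (y) mm rising 24 mm from the plate's middle (grip its 18 mm), two 7 mm stubs on that; same after a half turn; 45 g. Point: its centre, 15 mm above its underside; z up. It starts in a mould cavity, long side along the mould's x, plate 1 mm proud of the mould's top
- mould_top: the removed upper half of the mould, an aluminium block 182 x 146 x 30 mm with four pockets in its top face, lying at the back right; origin at the centre of its underside; not to be moved
- rack: blue tube rack 90 x 210 x 62 mm with capped tubes standing up to 107 mm, at the back; origin at the centre of its underside; not to be moved
- tip_box: box of pipette tips, 85 x 120 x 51 mm, at the back left; origin at the centre of its underside; not to be moved
- beaker: empty glass beaker, 72 mm wide, 95 mm tall, standing behind the dock; origin at the centre of its underside; not to be moved
- dish: closed petri dish, 90 mm wide, 15 mm tall, lying between the robot and the dock; origin at the centre of its underside; not to be moved
- pipette: hand pipette about 220 mm long and 28 mm thick, lying between the robot and the dock; origin under its middle; not to be moved
- jar: small white screw-cap jar, 44 mm wide, 55 mm tall, between the robot and the dock; origin at the centre of its underside; not to be moved

How it is judged:
By the outcome, as a careful person would: the job done as asked, in the order asked, and still so for the second after the job is handed in, with the robot touching nothing.
Of cover0, cover1, cover2, cover3 only 3 to 4 are there at a start; the rules pass over those that are not, and their reading is None.
At some moment in a run one of cover0, cover1, cover2, cover3 may be knocked a few centimetres aside while the robot is not near it.
Once in a run the grip may slacken for a moment while it holds something.
It also fails if it takes over 210 s, if anything falls off the work surface, if the arm or the gripper's body presses on something with over 40 N, if the wrist force passes 120 N, or if a joint passes its speed limit or range.

## Robot

A 6-joint arm with a two-finger parallel gripper is mounted at the origin on the work surface. World frame = base frame: x ahead of the robot, y to its left, z up, the work surface at z = 0. Lengths are in m, angles in degrees, forces in N, time in s.
With the tool pointing down it reaches from about 0.4 to 0.825 m from the base axis. Payload 7 kg.
Tool frame: the origin (TCP) lies at the centre of the arm's flange, where the gripper is bolted on; the fingertips stand 178 mm ahead of it and the grasp point (between the pads) lies 159 mm ahead of it (tip_reach is the distance from the TCP to the fingertips, in m); z points along the fingers, y is the line along which they close (so a half turn about z gives the same grasp; the last joint's range is limited). The gripper opens to 88 mm and grips with 3 to 60 N. Pads are 19 mm wide; open, the fingers measure 130 mm over their backs; the gripper's body (78 mm by 193 mm) begins 47 mm behind the grasp point.
Start: joints at [92.596, 20.546, 0.682, 0, -70.136, -16.507], TCP at [0.162, 0.655, 0.405] pointing down, gripper open.
Joint ranges: [-176.03, 176.03], [-82.01, 121.73], [-58.28, 71.71], [-173.87, 95.51], [-174.79, -0.11], [-173.66, 173.66]. Speed limits (degrees/s): [136.94, 136.94, 172.46, 180, 180, 180].

## Interface

Orientations are given as [roll, pitch, yaw] about the fixed x, y, z axes, in that order (R = Rz(yaw) Ry(pitch) Rx(roll)).
In Python, from plant import * gives the robot as it stands.
- The arm moves only by the shell command python3 -m handwheel 'ROWS'. ROWS is JSON, a list of rows, each a list of 7 numbers: the opening, from -1 (shut) to 1 (fully open), then the shift along the tool's x, y, z as a fraction of full scale, then the turn, a rotation vector about the tool's x, y, z as a fraction of full scale. A call has 1 to 5 rows; each row shifts and turns the commanded pose from where the row before left it, along the tool's axes as they then stand; what a row does not reach is not made up. Full scale, the value 1, is 0.025 m for a shift and 6 degrees for a turn. A row lasts 1/8 s, in which the tool goes at most 62.5 mm and 10.7 degrees, less where a joint would pass 70% of its speed; a pose out of reach is approached as far as the arm can. A call with a number of a shift or a turn outside -1 to 1 is refused whole. A call with a gripper value outside its range is refused whole. The fingers move at their own pace and stop on an object; the grip force is fixed at half the most. Time passes only in rows, so rows that do not move let the fingers close. It gives the time, the measured TCP pose, the force, the opening and the grip force at its end, in the units of the state.
- get_obs(): the state, without advancing time (a new reading comes with each control period).
- snapshot(name): name is "scene" or "top" or "wrist"; returns a dict with "color" (420x560x3 uint8, red, green, blue), "fx", "fy", "cx", "cy" (pixels), "k1" (the pictures are not rectified: a ray, as slopes to the right and down, at radius r is drawn at 1 + k1 r^2 times it, then the intrinsics apply), "R" (3x3) and "t" (3): a world point X has camera coordinates R X + t; the wrist camera has in their place "tool_from_camera" (4x4, takes a point from camera to tool coordinates, whose origin is the TCP and whose axes are the flange's). Camera axes: x right, y down, z forward; pixel columns grow to the right and rows downward; lengths in m; the calibration is good to about 2 mm. A picture is of the moment at which its call begins: read the wrist's pose just before it. There is no depth.
- close_job(): hands the job in; it is judged then, once.
The state is a dict: "clock": time; "joint_pos": joint angles; "qvel": joint speeds; "tau": joint torques, N m; "tool_pos": TCP position; "orientation": TCP orientation; "force": force on the tool from outside, world axes, zero at the start; "moment": the same for the moment, N m; "opening": finger opening in m; "gripper_force": force on a finger pad.
Only numpy, scipy, OpenCV 4.12 (cv2) and the standard library are available. Lean on these libraries where they do the work, as an engineer would, in place of code of your own. Each camera call takes 0.05 s, during which the arm holds its last target. There are 200 camera calls.

## Working session

There is one attempt and no reset: what is moved stays moved. The work goes in short steps, Python scripts to look and compute and a shell command to move; the robot and the scene stay as the last step left them, time stands still between calls to the robot, and variables do not carry over. Pictures are saved under pics/ and viewed, at most 14 in all, crops included, and the job is handed in when it is done.

```bash
ls; mkdir -p pics; python3 - <<'E'
from plant import *
import cv2,json
for n in ("scene","top","wrist"):
    s=snapshot(n); cv2.imwrite(f"pics/{n}0.png",s["color"][:,:,::-1])
    print(n,{k:(v.tolist() if hasattr(v,'tolist') else v) for k,v in s.items() if k!="color"})
o=get_obs();print(o)
E
```

```text
pics
scene {'fx': 384.1218081974466, 'fy': 384.1218081974466, 'cx': 273.21634162381633, 'cy': 214.80604783579471, 'k1': -0.004292116028414613, 'R': [[-0.8704262023667844, 0.4922884187821415, 0.00321542630403056], [0.3721793402978656, 0.6623058539205712, -0.6502564836416387], [-0.32224333179878734, -0.5648035663799601, -0.7597079481719895]], 't': [0.523172388829956, -0.17410901667089596, 1.0987348627548852]}
top {'fx': 380.8574597557366, 'fy': 380.8574597557366, 'cx': 283.7996030291693, 'cy': 211.29598452544892, 'k1': -0.03968539422158797, 'R': [[0.06453398311983706, -0.9979087582702376, 0.003670856881109071], [-0.9711759131333891, -0.06365018497313495, -0.22970851029601308], [0.22946178499309294, 0.011258957342432707, -0.9732525494995353]], 't': [-0.03327422313526877, 0.5904076264304658, 0.8554890268693971]}
wrist {'fx': 325.9340440517475, 'fy': 325.9340440517475, 'cx': 284.72471931578883, 'cy': 206.78932126218766, 'k1': 0.020949331262198157, 'tool_from_camera': [[-0.0008903013955360241, -0.9512242854931041, -0.3084988914916206, 0.08466841889903781], [0.9999995542286619, -0.0009438974486595172, 2.4496611570313804e-05, -0.0006412110110273206], [-0.00031449308843122567, -0.30849873216228957, 0.9512247018177973, 0.02139021874106778], [0.0, 0.0, 0.0, 1.0]]}
{'clock': 0.15, 'joint_pos': array([ 9.25959611e+01,  2.05821809e+01,  6.47483224e-01, -1.17517445e-02,
       -7.01370976e+01, -1.65059309e+01]), 'qvel': array([ 0.02357403, -0.11028315,  0.19152418, -0.00341546, -0.10096343,
       -0.07778449]), 'tau': array([-1.60426625e-04, -5.83276105e+01,  2.93289256e+01,  7.00103670e+00,
        8.80061067e-03, -1.00694385e-04]), 'tool_pos': array([0.16225804, 0.65507211, 0.40395748]), 'orientation': array([ 1.79928024e+02, -9.80583789e-03, -1.39139634e+01]), 'force': array([0.04717331, 0.25911802, 0.54893607]), 'moment': array([ 0.02806091, -0.00205371, -0.03049856]), 'gripper_force': 0.0, 'opening': 0.08743293354654295}
```

View pics/top0.png

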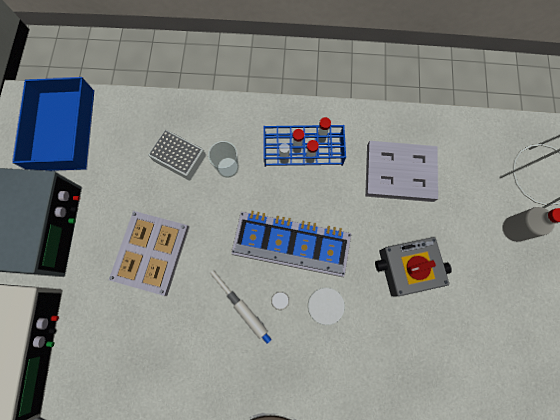

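View pics/scene0.png

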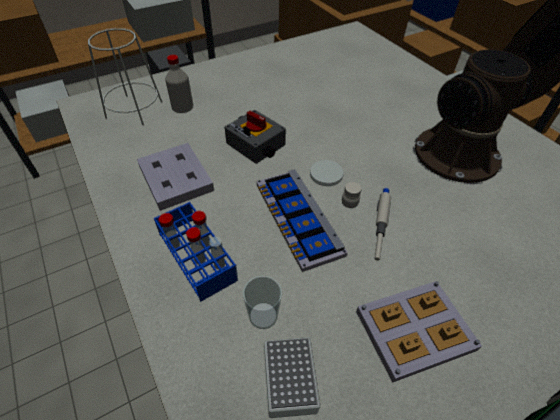

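```bash
cat > h.py <<'E'
from plant import *
import cv2, numpy as np
from scipy.spatial.transform import Rotation as Rt
def snap(n):
    o=get_obs(); s=snapshot(n)
    if n=="wrist":
        T=np.eye(4); T[:3,:3]=Rt.from_euler('xyz',o["orientation"],degrees=True).as_matrix(); T[:3,3]=o["tool_pos"]
        W=T@np.array(s["tool_from_camera"]); s["Rc"]=W[:3,:3]; s["c"]=W[:3,3]
    else:
        R=np.array(s["R"]); s["Rc"]=R.T; s["c"]=-R.T@np.array(s["t"])
    s["bgr"]=s["color"][:,:,::-1].copy(); return s
def cast(s,uv,z):
    uv=np.atleast_2d(np.array(uv,float)); d=(uv-[s["cx"],s["cy"]])/[s["fx"],s["fy"]]
    p=d.copy()
    for _ in range(10): p=d/(1+s["k1"]*(p**2).sum(1,keepdims=True))
    r=np.c_[p,np.ones(len(p))]@s["Rc"].T
    return s["c"]+r*((z-s["c"][2])/r[:,2:])
def proj(s,X):
    p=(np.atleast_2d(X)-s["c"])@s["Rc"]; q=p[:,:2]/p[:,2:]
    q=q*(1+s["k1"]*(q**2).sum(1,keepdims=True)); return q*[s["fx"],s["fy"]]+[s["cx"],s["cy"]]
def blobs(s,lo,hi,amin=60,box=None):
    hsv=cv2.cvtColor(s["bgr"],cv2.COLOR_BGR2HSV); m=cv2.inRange(hsv,np.array(lo),np.array(hi))
    if box: k=np.zeros_like(m); x0,y0,x1,y1=box; k[y0:y1,x0:x1]=255; m&=k
    m=cv2.morphologyEx(m,cv2.MORPH_CLOSE,np.ones((3,3)))
    c,_=cv2.findContours(m,cv2.RETR_EXTERNAL,cv2.CHAIN_APPROX_NONE)
    return sorted([k for k in c if cv2.contourArea(k)>amin],key=lambda k:-cv2.contourArea(k)),m
def rect(s,k,z):
    """min-area rectangle of a contour cast on plane z, in world: centre, sizes, angle"""
    P=cast(s,k.reshape(-1,2),z)[:,:2]; r=cv2.minAreaRect((P*1000).astype(np.float32))
    return np.round(r[0],1),np.round(r[1],1),round(r[2],1)
E
python3 - <<'E'
from h import *
s=snap("top"); 
for nm,lo,hi,z,box in (("tan",(8,70,90),(22,255,255),.025,(100,200,200,310)),("blue",(100,120,60),(125,255,255),.018,(225,200,360,280)),("yel",(22,120,120),(35,255,255),.062,(370,230,460,310)),("red",(0,150,60),(8,255,255),.085,(370,230,460,310))):
    for k in blobs(s,lo,hi,60,box)[0]: print(nm,cv2.contourArea(k),*rect(s,k,z))
print(s["c"])
w=s["bgr"][190:320,100:470]; cv2.imwrite("pics/topc.png",cv2.resize(w,None,fx=2.1,fy=2.1,interpolation=cv2.INTER_CUBIC))
s=snap("scene"); cv2.imwrite("pics/isoS.png",cv2.resize(s["bgr"][100:170,215:295],None,fx=6,fy=6,interpolation=cv2.INTER_CUBIC))
E
```

```text
tan 412.0 [428.7 312.9] [44.1 62.7] 80.0
tan 403.0 [440.3 377.8] [43.9 62.6] 78.1
tan 394.5 [511.  296.1] [43.9 63.1] 79.3
tan 386.0 [522.6 361.3] [44.  62.8] 78.8
blue 570.0 [ 522.2 -118.6] [51.7 81.2] 82.6
blue 551.5 [530.6 -53.2] [52.5 81.1] 83.1
blue 549.0 [539.7  12.4] [52.2 81.2] 82.3
blue 539.5 [548.3  77.7] [52.  80.9] 82.4
yel 165.5 [ 476.5 -321.6] [65.  65.4] 15.4
red 401.5 [ 473.2 -320.2] [60.9 53.8] 74.8
[ 0.37923494 -0.005257    0.96835068]
```

View pics/topc.png

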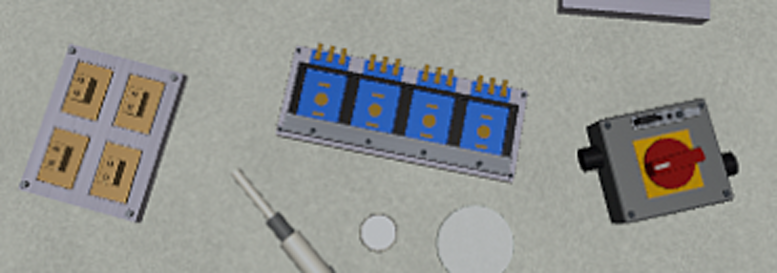

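The top view shows four tan covers in the mould (left), the dock in the middle with its lip side toward the robot, and the isolator on the right. Its hasp is folded along the far edge and its handle is on. I'll move over the mould for a wrist view on the way to the isolator.

```bash
python3 -m handwheel '[[1,0.95,0.58,0,0,0,0],[1,0.95,0.58,0,0,0,0],[1,0.95,0.58,0,0,0,0],[1,0.95,0.58,0,0,0,0],[1,0.95,0.58,0,0,0,0]]' >/dev/null
python3 -m handwheel '[[1,0.95,0.58,0,0,0,0],[1,0.95,0.58,0,0,0,0],[1,0.95,0.58,0,0,0,0],[1,0.95,0.58,0,0,0,0],[1,0.95,0.58,0,0,0,0]]' >/dev/null
python3 -m handwheel '[[1,0.95,0.58,0,0,0,0],[1,0.95,0.58,0,0,0,0],[1,0.95,0.58,0,0,0,0],[1,0.95,0.58,0,0,0,0],[1,0.95,0.58,0,0,0,0]]' >/dev/null
python3 -m handwheel '[[1,0.95,0.58,0,0,0,0],[1,0,0,0,0,0,0],[1,0,0,0,0,0,0]]'
python3 - <<'E'
from h import *
s=snap("wrist"); cv2.imwrite("pics/w1.png",s["bgr"])
for k in blobs(s,(8,70,90),(22,255,255),400)[0]: print("tan",cv2.contourArea(k),*rect(s,k,.025))
print(get_obs()["joint_pos"])
E
```

```text
clock: 2.5
tool_pos: [0.4755, 0.338, 0.4047]
orientation: [-180.0, 0.0, -14.0]
force: [0.9, -0.0, -0.3]
opening: 0.0875
gripper_force: 0.0
tan 2276.0 [511.7 298.1] [43.4 62.9] 79.1
tan 2244.0 [523.1 362.6] [43.1 63.3] 79.1
tan 1830.5 [429.6 315.1] [42.9 63.8] 80.0
tan 1818.5 [441.8 379.7] [43.3 63.5] 78.4
[ 5.46441095e+01  1.19797808e+01 -1.12163303e+01 -5.91072232e-03
 -6.67910835e+01  2.14384029e+01]
```

View pics/w1.png

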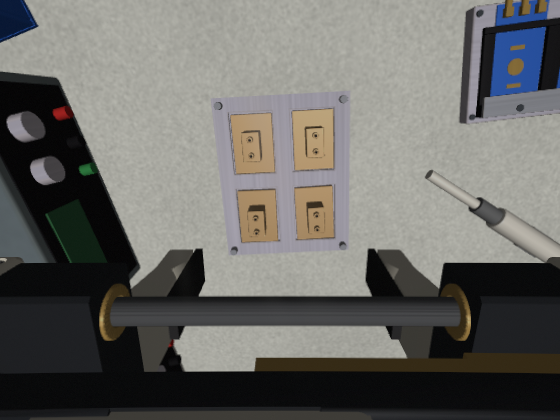

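```bash
python3 -m handwheel '[[1,0.41,0.95,0,0,0,0],[1,0.41,0.95,0,0,0,0],[1,0.41,0.95,0,0,0,0],[1,0.41,0.95,0,0,0,0],[1,0.41,0.95,0,0,0,0]]' >/dev/null
python3 -m handwheel '[[1,0.41,0.95,0,0,0,0],[1,0.41,0.95,0,0,0,0],[1,0.41,0.95,0,0,0,0],[1,0.41,0.95,0,0,0,0],[1,0.41,0.95,0,0,0,0]]' >/dev/null
python3 -m handwheel '[[1,0.41,0.95,0,0,0,0],[1,0.41,0.95,0,0,0,0],[1,0.41,0.95,0,0,0,0],[1,0.41,0.95,0,0,0,0],[1,0,0,0,0,0,0]]' >/dev/null
python3 -m handwheel '[[1,0,0,0,0,0,0],[1,0,0,0,0,0,0]]'
python3 - <<'E'
from h import *
s=snap("wrist"); cv2.imwrite("pics/w2.png",s["bgr"])
for k in blobs(s,(100,120,60),(125,255,255),400)[0]: print("blue",cv2.contourArea(k),*rect(s,k,.018), k.reshape(-1,2).mean(0))
E
python3 -m handwheel '[[1,0.04,1,0,0,0,0],[1,0.04,1,0,0,0,0],[1,0.04,1,0,0,0,0],[1,0.04,1,0,0,0,0],[1,0.04,1,0,0,0,0]]' >/dev/null
python3 -m handwheel '[[1,0.04,1,0,0,0,0],[1,0.04,1,0,0,0,0],[1,0.04,1,0,0,0,0],[1,0.04,1,0,0,0,0],[1,0.04,1,0,0,0,0]]' >/dev/null
python3 -m handwheel '[[1,0.04,1,0,0,0,0],[1,0.04,1,0,0,0,0],[1,0,0,0,0,0,0],[1,0,0,0,0,0,0]]'
python3 - <<'E'
from h import *
s=snap("wrist"); cv2.imwrite("pics/w3.png",cv2.resize(s["bgr"][60:260,150:420],None,fx=2.9,fy=2.9,interpolation=cv2.INTER_CUBIC))
np.savez("w3.npz",**{k:s[k] for k in("Rc","c","fx","fy","cx","cy","k1","bgr")})
for nm,lo,hi,z in (("yel",(22,120,120),(35,255,255),.062),("red",(0,150,60),(8,255,255),.085)):
    for k in blobs(s,lo,hi,60)[0]: print(nm,cv2.contourArea(k),*rect(s,k,z))
E
```

```text
clock: 4.68
tool_pos: [0.5345, -0.0183, 0.4048]
orientation: [-180.0, -0.0, -13.9]
force: [-0.8, -0.3, -0.2]
opening: 0.0879
gripper_force: 0.0
blue 2242.5 [ 508.  -115.1] [50.4 62.4] 82.4 [372.7037037  179.89417989]
blue 2229.0 [516.8 -49.6] [51.  62.6] 82.4 [315.30851064 185.80851064]
blue 2169.0 [525.6  15.9] [50.8 62.6] 82.3 [258.48913043 192.11956522]
blue 2113.5 [534.4  81.3] [50.1 62.7] 82.6 [202.33149171 197.9558011 ]
clock: 6.48
tool_pos: [0.4744, -0.3122, 0.4046]
orientation: [-180.0, 0.0, -13.9]
force: [-0.2, -0.2, -0.2]
opening: 0.0875
gripper_force: 0.0
red 1287.0 [ 468.8 -321.3] [28.4 61.4] 20.1
red 843.5 [ 496.4 -315. ] [20.  51.7] 19.8
```

View pics/w3.png

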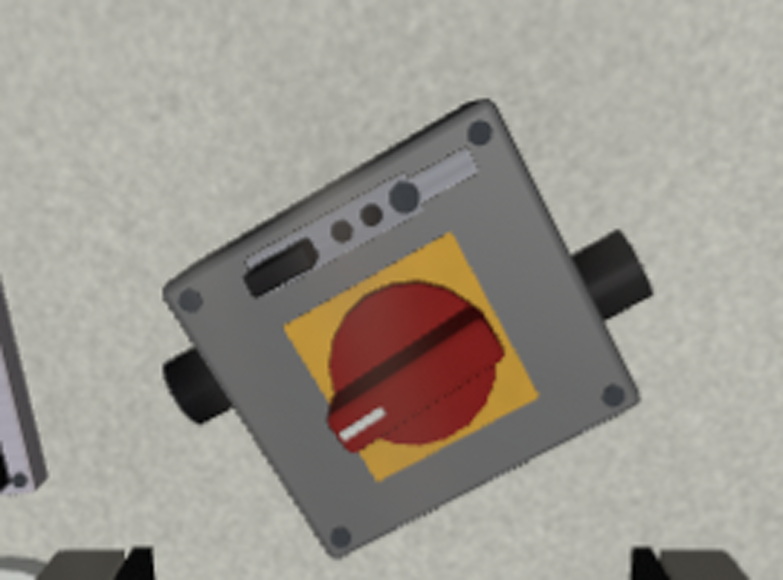

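View pics/w2.png

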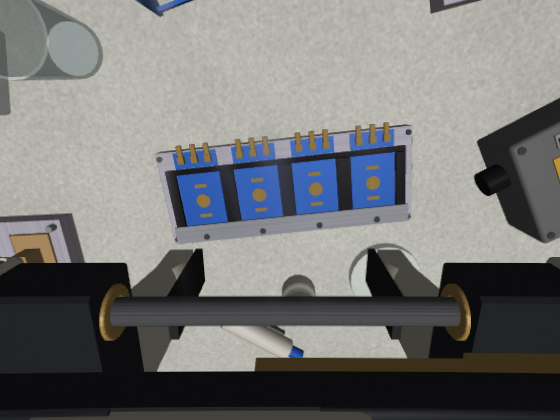

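```bash
python3 - <<'E'
from h import *
z=np.load("w3.npz"); s={k:z[k] for k in z}
def P(uv,h): return cast(s,np.atleast_2d(np.array(uv,float))/2.9+[150,60],h)[:,:2]*1000
sc=P([(190,300),(480,132),(613,395),(340,537)],.062);print("screws",sc.round(1).tolist(),sc.mean(0))
y=P([(285,325),(450,233),(538,397),(375,481)],.062);print("yel",y.round(1).tolist(),y.mean(0))
pv=P((404,197),.072);print("pivot",pv)
for h in(.085,.094):
  g=P((278,262),h);print("grip",h,g,np.linalg.norm(g-pv))
b=P([(335,420),(482,322),(358,450),(503,357)],.099);print("bar",b.round(1).tolist(),b.mean(0))
ang=lambda d:np.degrees(np.arctan2(d[1],d[0]))
print("angs",ang(sc[0]-sc[1]),ang(sc[3]-sc[2]),ang(sc[1]-sc[2]),ang(y[0]-y[1]),ang(b[0]-b[1]),ang(b[2]-b[3]),ang(g[0]-pv[0]))
g=cv2.resize(s["bgr"][100:220,190:350],None,fx=5,fy=5,interpolation=cv2.INTER_CUBIC);cv2.imwrite("pics/w3c.png",g)
E
```

```text
screws [[516.0, -251.1], [545.6, -359.0], [447.7, -385.8], [417.9, -278.1]] [ 481.82288575 -318.48818815]
yel [[499.8, -280.2], [516.6, -342.4], [453.4, -359.9], [436.4, -296.2]] [ 476.5521257  -319.69952696]
pivot [[ 532.4911851  -330.32561514]]
grip 0.085 [[ 523.7401343  -287.32822001]] 43.87888874796576
grip 0.094 [[ 524.73608007 -288.67375298]] 42.36766780903797
bar [[473.3, -293.1], [492.8, -344.8], [461.8, -297.6], [480.5, -348.7]] [ 477.10832783 -321.06534058]
angs 105.3730119238264 105.45067241019515 15.276382081029183 105.0941607878476 110.67865917801684 110.07116579569073 100.54705638167908
```

View pics/w3c.png

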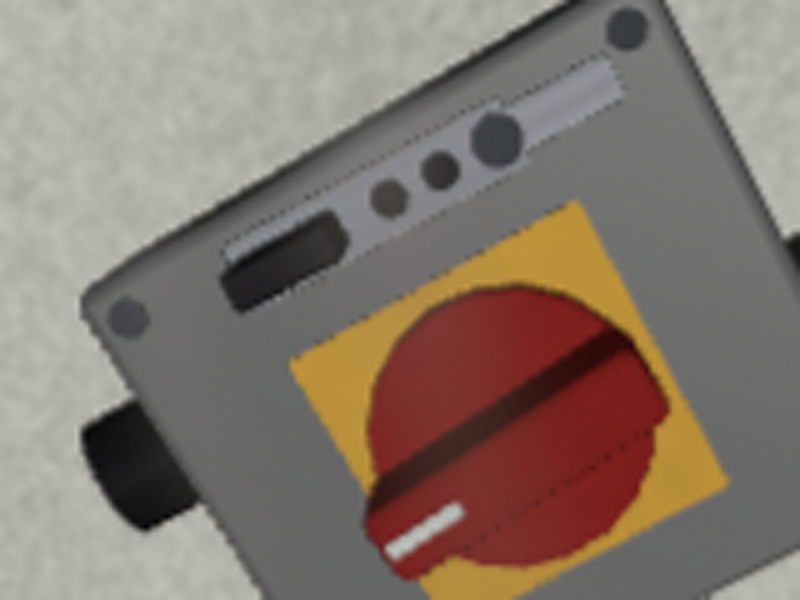

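The close-up puts the handle axis at about (0.4765, −0.320) with the bar at 110°, so it is on. The hasp pivot is at (0.5325, −0.330) and its grip at about (0.524, −0.288). Next I align above the handle and part-close the fingers.

```bash
python3 -m handwheel '[[-0.09,0.16,0.28,0,0,0,0],[-0.09,0,0,0,0,0,0.93],[-0.09,0,0,0,0,0,0.93],[-0.09,0,0,0,0,0,0.93],[-0.09,0,0,0,0,0,0.93]]' >/dev/null
python3 -m handwheel '[[-0.09,0,0,0,0,0,0.93],[-0.09,0,0,0,0,0,0.93],[-0.09,0,0,0,0,0,0.93],[-0.09,0,0,0,0,0,0.93],[-0.09,0,0,0,0,0,0.93]]' >/dev/null
python3 -m handwheel '[[-0.09,0,0,0,0,0,0.93],[-0.09,0,0,0.75,0,0,0],[-0.09,0,0,0.75,0,0,0],[-0.09,0,0,0.75,0,0,0],[-0.09,0,0,0,0,0,0]]'
python3 - <<'E'
from h import *
s=snap("wrist"); cv2.imwrite("pics/w4.png",s["bgr"])
for k in blobs(s,(0,150,60),(8,255,255),60)[0]: print(cv2.contourArea(k),*rect(s,k,.099))
E
```

```text
clock: 8.4
tool_pos: [0.4763, -0.3202, 0.3472]
orientation: [179.9, 0.1, -69.7]
force: [0.4, -0.2, 0.3]
opening: 0.0402
gripper_force: 0.0
3451.5 [ 481.6 -324.4] [59.8 49.9] 78.5
```

View pics/w4.png

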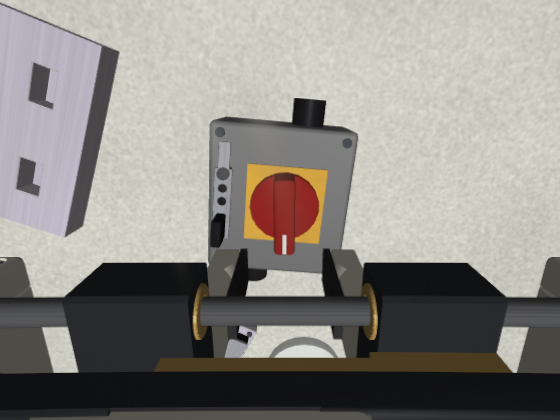

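The bar stands vertical at column 284, centred between the fingers. I'll descend and grip.

```bash
python3 -m handwheel '[[-0.09,0,0,0.95,0,0,0],[-0.09,0,0,0.95,0,0,0],[-0.09,0,0,0.95,0,0,0],[-0.09,0,0,0.95,0,0,0],[-0.09,0,0,0,0,0,0]]'
python3 -m handwheel '[[-1,0,0,0,0,0,0],[-1,0,0,0,0,0,0],[-1,0,0,0,0,0,0],[-1,0,0,0,0,0,0]]'
```

```text
clock: 9.07
tool_pos: [0.4764, -0.3204, 0.2529]
orientation: [179.9, 0.1, -69.7]
force: [0.1, 0.3, 0.3]
opening: 0.04
gripper_force: 0.0
clock: 9.57
tool_pos: [0.4765, -0.3207, 0.2544]
orientation: [-180.0, -0.1, -69.7]
force: [-2.8, -0.4, 6.6]
opening: 0.0159
gripper_force: 30.0
```

```bash
python3 -m handwheel '[[-1,0,0,0,0,0,-0.9],[-1,0,0,0,0,0,-0.9],[-1,0,0,0,0,0,-0.9],[-1,0,0,0,0,0,-0.9],[-1,0,0,0,0,0,-0.9]]'
python3 -m handwheel '[[-1,0,0,0,0,0,-0.9],[-1,0,0,0,0,0,-0.9],[-1,0,0,0,0,0,-0.9],[-1,0,0,0,0,0,-0.9],[-1,0,0,0,0,0,-0.9]]'
python3 -m handwheel '[[-1,0,0,0,0,0,-0.9],[-1,0,0,0,0,0,-0.9],[-1,0,0,0,0,0,-0.9],[-1,0,0,0,0,0,-0.9],[-1,0,0,0,0,0,-0.9]]'
python3 -m handwheel '[[-1,0,0,0,0,0,-0.5],[-1,0,0,0,0,0,-0.4],[-1,0,0,0,0,0,0]]'
```

```text
clock: 10.2
tool_pos: [0.4767, -0.3205, 0.2544]
orientation: [-180.0, -0.1, -42.5]
force: [-1.4, 0.9, 6.6]
opening: 0.0158
gripper_force: 30.0
clock: 10.82
tool_pos: [0.4768, -0.3203, 0.2544]
orientation: [-180.0, -0.1, -15.5]
force: [-0.6, 3.0, 7.1]
opening: 0.0157
gripper_force: 30.0
clock: 11.45
tool_pos: [0.4768, -0.32, 0.2544]
orientation: [180.0, -0.1, 11.5]
force: [-1.0, 5.3, 7.9]
opening: 0.0159
gripper_force: 30.0
clock: 11.82
tool_pos: [0.4768, -0.32, 0.2544]
orientation: [180.0, -0.1, 16.7]
force: [-1.0, 5.4, 7.9]
opening: 0.0162
gripper_force: 30.1
```

```bash
python3 -m handwheel '[[-0.09,0,0,0,0,0,0],[-0.09,0,0,0,0,0,0],[-0.09,0,0,0,0,0,0],[-0.09,0,0,-1,0,0,0],[-0.09,0,0,-1,0,0,0]]'
python3 -m handwheel '[[-0.09,0,0,-1,0,0,0],[-0.09,0,0,-1,0,0,0],[-0.6,0,0,0,0,0,1],[-0.6,0,0,0,0,0,1],[-0.6,0,0,0,0,0,1]]' >/dev/null
python3 -m handwheel '[[-0.6,0,0,0,0,0,1],[-0.6,0,0,0,0,0,1],[-0.6,0,0,0,0,0,1],[-0.6,0,0,0,0,0,1],[-0.6,0,0,0,0,0,1]]' >/dev/null
python3 -m handwheel '[[-0.6,0,0,0,0,0,1],[-0.6,0,0,0,0,0,1],[-0.6,0,0,0,0,0,1],[-0.6,0,0,0,0,0,1],[-0.6,0,0,0,0,0,1]]' >/dev/null
python3 -m handwheel '[[-0.6,0,0,0,0,0,1],[-0.6,0,0,0,0,0,1],[-0.6,0,0,0,0,0,1],[-0.6,0,0,0,0,0,0],[-0.6,0,0,0,0,0,0]]'
python3 - <<'E'
from h import *
s=snap("wrist"); cv2.imwrite("pics/w5.png",cv2.resize(s["bgr"][90:270,180:380],None,fx=3.3,fy=3.3,interpolation=cv2.INTER_CUBIC))
np.savez("w5.npz",**{k:s[k] for k in("Rc","c","fx","fy","cx","cy","k1","bgr")})
E
```

```text
clock: 12.45
tool_pos: [0.4763, -0.3205, 0.3036]
orientation: [-180.0, 0.1, 16.7]
force: [1.6, -0.6, 0.3]
opening: 0.04
gripper_force: 0.0
clock: 14.95
tool_pos: [0.4764, -0.3205, 0.3533]
orientation: [180.0, 0.0, -79.2]
force: [-0.1, -0.1, -0.8]
opening: 0.0174
gripper_force: 0.0
```

View pics/w5.png

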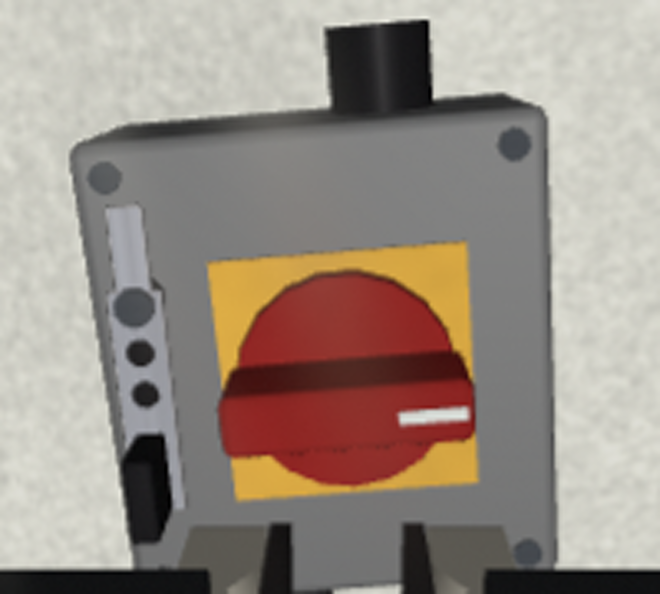

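```bash
python3 - <<'E'
from h import *
z=np.load("w5.npz"); s={k:z[k] for k in z}
def P(uv,h): return cast(s,np.atleast_2d(np.array(uv,float))/3.3+[180,90],h)[:,:2]*1000
pv=P((134,308),.073)[0]; h1,h2=P([(141,353),(146,393)],.072)
ang=lambda d:np.degrees(np.arctan2(d[1],d[0]))
print(pv,h1,h2,ang(h2-h1),ang(h2-pv))
d=(h2-pv)/np.linalg.norm(h2-pv); print("grip pred",pv+44*d)
for h in (.083,.094): g=P((138,500),h)[0]; print(h,g,np.linalg.norm(g-pv),ang(g-pv))
c=P([(104,178),(514,144),(527,553)],.062);print(c.round(1).tolist(),ang(c[0]-c[1])-180,ang(c[1]-c[2]))
q=pv+44*d
print(((proj(s,[[q[0]/1e3,q[1]/1e3,.094],[q[0]/1e3,q[1]/1e3,.072]])-[180,90])*3.3))
E
```

```text
[ 532.28899223 -330.18487914] [ 529.24137658 -318.68725924] [ 526.6253507  -308.40011464] 104.2679134192302 104.5732375769045
grip pred [ 521.2178301  -287.60049974]
0.083 [ 523.45455986 -283.83372096] 47.18555986566623 100.79102577186913
0.094 [ 522.10392762 -289.08382887] 42.344207097824686 103.91784089042281
[[545.4, -358.6], [447.5, -385.6], [417.9, -278.1]] -164.5623120613649 -74.61243534468343
[[140.86097037 506.18319377]
 [156.17071223 471.10950499]]
```

The handle bar now lies along the isolator's x axis, so it is off. The hasp pivot is at (532, −330), its direction about 104°, and the grip at (521.5, −287.6). I'll go to the grip and take hold of it.

```bash
python3 -m handwheel '[[-0.5,0,0,0,0,0,-0.53],[-0.5,-0.33,-0.69,0,0,0,0],[-0.5,-0.33,-0.69,0,0,0,0],[-0.5,-0.33,-0.69,0,0,0,0],[-0.5,0,0,0,0,0,0]]'
python3 -m handwheel '[[-0.5,0,0,1,0,0,0],[-0.5,0,0,1,0,0,0],[-0.5,0,0,1,0,0,0],[-0.5,0,0,0.5,0,0,0],[-0.5,0,0,0.5,0,0,0]]'
python3 -m handwheel '[[-0.5,0,0,0,0,0,0],[-1,0,0,0,0,0,0],[-1,0,0,0,0,0,0],[-1,0,0,0,0,0,0],[-1,0,0,0,0,0,0]]'
```

```text
clock: 15.62
tool_pos: [0.5223, -0.2827, 0.3531]
orientation: [180.0, 0.0, -76.0]
force: [-0.1, -0.3, 0.1]
opening: 0.0219
gripper_force: 0.0
clock: 16.25
tool_pos: [0.521, -0.2841, 0.2532]
orientation: [-180.0, -0.0, -76.1]
force: [0.0, 0.6, -0.1]
opening: 0.0215
gripper_force: 0.0
clock: 16.88
tool_pos: [0.5208, -0.2841, 0.2541]
orientation: [-180.0, -0.0, -76.1]
force: [-1.9, 0.8, 4.8]
opening: 0.0076
gripper_force: 30.0
```

```bash
python3 -m handwheel '[[-1,0.01,-0.2,0,0,0,1],[-1,0.01,-0.2,0,0,0,1],[-1,0.01,-0.2,0,0,0,1],[-1,0.01,-0.2,0,0,0,1],[-1,0.01,-0.2,0,0,0,1]]'
python3 -m handwheel '[[-1,0.01,-0.2,0,0,0,1],[-1,0.01,-0.2,0,0,0,1],[-1,0.01,-0.2,0,0,0,1],[-1,0.01,-0.2,0,0,0,1],[-1,0.01,-0.2,0,0,0,1]]'
```

```text
clock: 17.5
tool_pos: [0.5457, -0.2847, 0.2541]
orientation: [-180.0, -0.0, -106.3]
force: [-2.1, -1.7, 5.4]
opening: 0.0072
gripper_force: 30.0
clock: 18.12
tool_pos: [0.5668, -0.2975, 0.2541]
orientation: [-180.0, -0.0, -136.3]
force: [-2.8, -0.5, 5.5]
opening: 0.007
gripper_force: 30.0
```

```bash
python3 -m handwheel '[[-1,0.01,-0.2,0,0,0,1],[-1,0.01,-0.2,0,0,0,1],[-1,0.01,-0.2,0,0,0,1],[-1,0.01,-0.2,0,0,0,1],[-1,0.01,-0.18,0,0,0,0.9]]'
python3 -m handwheel '[[-1,0,-0.06,0,0,0,0.3],[-1,0,0,0,0,0,0],[-1,0,0,0,0,0,0]]'
```

```text
clock: 18.75
tool_pos: [0.5784, -0.3185, 0.254]
orientation: [180.0, -0.0, -165.7]
force: [-3.6, 13.1, 9.9]
opening: 0.0081
gripper_force: 30.1
clock: 19.12
tool_pos: [0.5785, -0.3187, 0.254]
orientation: [179.9, -0.0, -167.3]
force: [-4.7, 7.8, 9.7]
opening: 0.0076
gripper_force: 30.3
```

```bash
python3 -m handwheel '[[-0.4,0,0,0,0,0,0],[-0.4,0,0,0,0,0,0],[-0.4,0,0,-0.8,0,0,0],[-0.4,0,0,-1,0,0,0],[-0.4,0,0,-1,0,0,0]]'
python3 -m handwheel '[[1,0,0,-1,0,0,0],[1,0,0,-1,0,0,0],[1,-1,0,-1,0,0,-1],[1,-1,0,0,0,0,-1],[1,0,0,0,0,0,0]]'
python3 - <<'E'
from h import *
s=snap("scene"); cv2.imwrite("pics/s6.png",cv2.resize(s["bgr"][95:175,205:305],None,fx=5,fy=5,interpolation=cv2.INTER_CUBIC))
s=snap("wrist"); cv2.imwrite("pics/w6.png",s["bgr"])
E
```

```text
clock: 19.75
tool_pos: [0.579, -0.3201, 0.3238]
orientation: [180.0, -0.0, -167.3]
force: [0.1, 0.5, -0.3]
opening: 0.0259
gripper_force: 0.0
clock: 20.38
tool_pos: [0.6282, -0.306, 0.3978]
orientation: [180.0, 0.0, -155.3]
force: [-1.3, -0.4, -0.9]
opening: 0.0708
gripper_force: 0.0
```

View pics/w6.png

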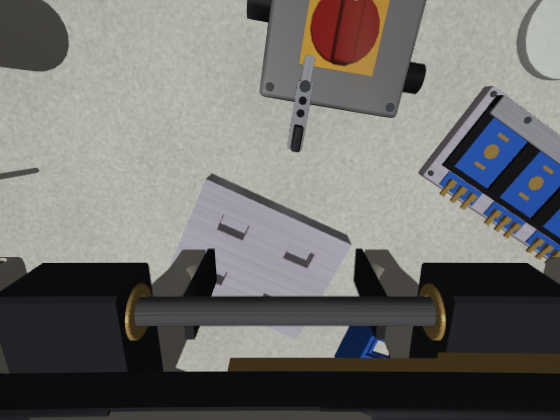

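The hasp sticks straight out from the box's far edge (pivot pixel (305, 87), grip (297, 138)), perpendicular to it, and the handle is off. Next I turn the tool to the mould's heading and re-measure the covers.

```bash
python3 -m handwheel '[[-0.18,0,0,0,0,0,-1],[-0.18,0,0,0,0,0,-1],[-0.18,0,0,0,0,0,-1],[-0.18,0,0,0,0,0,-1],[-0.18,0,0,0,0,0,-1]]' >/dev/null
python3 -m handwheel '[[-0.18,0,0,0,0,0,-1],[-0.18,0,0,0,0,0,-1],[-0.18,0,0,0,0,0,-1],[-0.18,0,0,0,0,0,-1],[-0.18,0,0,0,0,0,-1]]' >/dev/null
python3 -m handwheel '[[-0.18,0,0,0,0,0,-1],[-0.18,0,0,0,0,0,-1],[-0.18,0,0,0,0,0,-1],[-0.18,0,0,0,0,0,-1],[-0.18,0,0,0,0,0,-1]]' >/dev/null
python3 -m handwheel '[[-0.18,0,0,0,0,0,-1],[-0.18,0,0,0,0,0,-1],[-0.18,0,0,0,0,0,-1],[-0.18,0,0,0,0,0,-1],[-0.18,0,0,0,0,0,-1]]' >/dev/null
python3 -m handwheel '[[-0.18,0,0,0,0,0,-1],[-0.18,0,0,0,0,0,-1],[-0.18,0,0,0,0,0,-1],[-0.18,0,0,0,0,0,-1],[-0.18,0,0,0,0,0,0]]'
cat >> h.py <<'E'
ISO=None
def tops():
    """covers anywhere seen by the top camera (plate at z .025)"""
    s=snap("top")
    for k in blobs(s,(8,70,90),(22,255,255),200,(80,190,400,330))[0]: print("tan",cv2.contourArea(k),*rect(s,k,.025))
def go(p,yaw,tilt=0):
    """shift (units of .025) in present tool axes, and turn (units of 6 deg), from measured pose to TCP p with yaw,tilt"""
    o=get_obs(); R0=Rt.from_euler('xyz',o["orientation"],degrees=True)
    R1=Rt.from_euler('z',yaw,degrees=True)*Rt.from_euler('x',180,degrees=True)*Rt.from_euler('y',tilt,degrees=True)
    print("shift",(R0.inv().apply(np.array(p)-o["tool_pos"])/.025).round(3),"turn",((R0.inv()*R1).as_rotvec(degrees=True)/6).round(3))
E
python3 - <<'E'
from h import *
tops(); go((.435,.314,.33),-11)
E
```

```text
clock: 23.6
tool_pos: [0.6264, -0.3067, 0.3982]
orientation: [180.0, 0.0, -11.5]
force: [-0.1, 0.4, 0.3]
opening: 0.0363
gripper_force: 0.0
tan 5757.0 [ 499.2 -217. ] [135.2 373.4] 82.2
tan 415.0 [428.7 312.9] [44.1 62.7] 80.0
tan 406.0 [440.4 377.8] [44.  62.6] 77.8
tan 393.5 [511.  296.1] [43.8 63.1] 79.3
tan 386.5 [522.6 361.2] [44.1 62.8] 78.8
shift [-12.465 -22.796   2.736] turn [ 0.     0.003 -0.088]
```

```bash
python3 -m handwheel '[[-0.18,-0.5,-0.91,0.11,0,0,0],[-0.18,-0.5,-0.91,0.11,0,0,0],[-0.18,-0.5,-0.91,0.11,0,0,0],[-0.18,-0.5,-0.91,0.11,0,0,0],[-0.18,-0.5,-0.91,0.11,0,0,0]]' >/dev/null
python3 -m handwheel '[[-0.18,-0.5,-0.91,0.11,0,0,0],[-0.18,-0.5,-0.91,0.11,0,0,0],[-0.18,-0.5,-0.91,0.11,0,0,0],[-0.18,-0.5,-0.91,0.11,0,0,0],[-0.18,-0.5,-0.91,0.11,0,0,0]]' >/dev/null
python3 -m handwheel '[[-0.18,-0.5,-0.91,0.11,0,0,0],[-0.18,-0.5,-0.91,0.11,0,0,0],[-0.18,-0.5,-0.91,0.11,0,0,0],[-0.18,-0.5,-0.91,0.11,0,0,0],[-0.18,-0.5,-0.91,0.11,0,0,0]]' >/dev/null
python3 -m handwheel '[[-0.18,-0.5,-0.91,0.11,0,0,0],[-0.18,-0.5,-0.91,0.11,0,0,0],[-0.18,-0.5,-0.91,0.11,0,0,0],[-0.18,-0.5,-0.91,0.11,0,0,0],[-0.18,-0.5,-0.91,0.11,0,0,0]]' >/dev/null
python3 -m handwheel '[[-0.18,-0.5,-0.91,0.11,0,0,0],[-0.18,-0.5,-0.91,0.11,0,0,0],[-0.18,-0.5,-0.91,0.11,0,0,0],[-0.18,-0.5,-0.91,0.11,0,0,0],[-0.18,-0.5,-0.91,0.11,0,0,0.1]]' >/dev/null
python3 -m handwheel '[[-0.18,0,0,0,0,0,0],[-0.18,0,0,0,0,0,0]]'
python3 - <<'E'
from h import *
s=snap("wrist"); cv2.imwrite("pics/w7.png",s["bgr"])
for k in blobs(s,(8,70,90),(22,255,255),400)[0]: print("tan",cv2.contourArea(k),*rect(s,k,.025))
go((.4292,.314,.206),-11)
E
```

```text
clock: 27.02
tool_pos: [0.4323, 0.3123, 0.3296]
orientation: [180.0, 0.0, -12.0]
force: [0.3, 0.3, -0.2]
opening: 0.0357
gripper_force: 0.0
tan 4035.5 [511.3 298.2] [42.9 62.8] 79.3
tan 4033.5 [522.7 362. ] [43.7 62.9] 79.0
tan 3076.5 [441.4 379.1] [43.9 62.2] 78.3
tan 3059.0 [429.3 314.9] [43.1 63.8] 80.2
shift [-0.142 -0.048  4.949] turn [ 0.001  0.    -0.168]
```

View pics/w7.png

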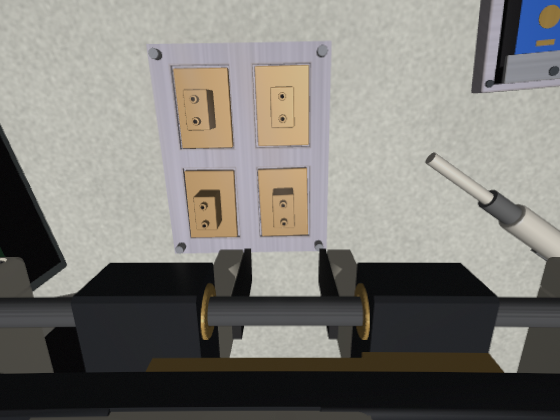

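Cover at (429, 314.5), heading −11°, lined up between the fingers. I'll descend and grip.

```bash
python3 -m handwheel '[[-0.18,-0.13,-0.07,0.95,0,0,-0.17],[-0.18,0,0,1,0,0,0],[-0.18,0,0,1,0,0,0],[-0.18,0,0,1,0,0,0],[-0.18,0,0,0.6,0,0,0]]' 
python3 -m handwheel '[[-0.18,0,0,0.4,0,0,0],[-1,0,0,0,0,0,0],[-1,0,0,0,0,0,0],[-1,0,0,0,0,0,0],[-1,0,0,0,0,0,0]]'
```

```text
clock: 27.7
tool_pos: [0.4296, 0.3142, 0.215]
orientation: [179.9, 0.0, -11.0]
force: [-0.3, 0.0, 0.2]
opening: 0.0361
gripper_force: 0.0
clock: 28.32
tool_pos: [0.4297, 0.3153, 0.2066]
orientation: [-179.9, -0.0, -10.9]
force: [-0.9, -1.0, 5.3]
opening: 0.0178
gripper_force: 30.0
```

```bash
python3 -m handwheel '[[-1,0,0,-0.5,0,0,0],[-1,0,0,-1,0,0,0],[-1,0,0,-1,0,0,0],[-1,0,0,-1,0,0,0],[-1,0,0,-1,0,0,0]]'
cat >> h.py <<'E'
DY=-7.5; BAYS=dict(a=(506.3,-114.9),b=(515.1,-49.4),c=(523.9,16.1),d=(532.7,81.5))
def bayT(bay,bx,bz,th,d=187.5,by=0):
    """TCP (m) with the cover's low bottom edge at bx,bz (mm, bay frame) and tilt th"""
    t=np.radians(th); tx=np.array([np.cos(t),0,np.sin(t)]); tz=np.array([np.sin(t),0,-np.cos(t)])
    p=np.array([bx,by,bz+18])+32*tx-d*tz
    return (Rt.from_euler('z',DY,degrees=True).apply(p)+np.r_[BAYS[bay],0])/1000
def where(bay,d=187.5):
    o=get_obs(); R=Rt.from_euler('xyz',o["orientation"],degrees=True)
    p=(o["tool_pos"]*1000+R.apply([-32,0,d])-np.r_[BAYS[bay],18]); q=Rt.from_euler('z',-DY,degrees=True).apply(p)
    f=Rt.from_euler('z',-DY,degrees=True).apply(o["force"])
    tz=Rt.from_euler('z',-DY,degrees=True).apply(R.apply([0,0,1]))
    print("B in bay",q.round(1),"tilt",np.degrees(np.arctan2(tz[0],-tz[2])).round(1),"yaw-dock",(o["orientation"][2]-DY).round(1),"force",f.round(1),"mom",o["moment"].round(2),"open",round(o["opening"],4),"t",o["clock"])
E
python3 - <<'E'
from h import *
p=bayT('a',-19,60,16); print(p); go(p,DY,0); print(bayT('a',-19,60,0))
s=snap("wrist"); cv2.imwrite("pics/w8.png",s["bgr"])
E
```

```text
clock: 28.95
tool_pos: [0.4294, 0.315, 0.3201]
orientation: [-180.0, -0.0, -10.9]
force: [1.1, 0.7, -1.0]
opening: 0.018
gripper_force: 30.0
[ 0.46671991 -0.10968918  0.26705696]
shift [ 4.681 16.398  2.11 ] turn [-0.007 -0.002 -0.568]
[ 0.51918878 -0.11659684  0.2655    ]
```

View pics/w8.png

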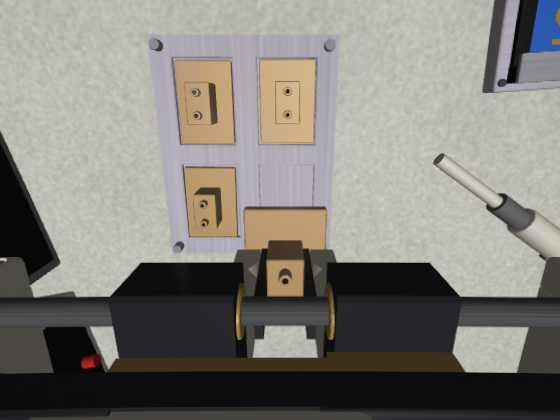

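The held cover is visible: its plate's front edge is at row 208, columns 244–326, centred at column 285. I'll carry it to the right-most bay.

```bash
python3 -m handwheel '[[-1,0.27,0.96,0,0,0,-0.03],[-1,0.27,0.96,0,0,0,-0.03],[-1,0.27,0.96,0,0,0,-0.03],[-1,0.27,0.96,0,0,0,-0.03],[-1,0.27,0.96,0,0,0,-0.03]]' >/dev/null
python3 -m handwheel '[[-1,0.27,0.96,0,0,0,-0.03],[-1,0.27,0.96,0,0,0,-0.03],[-1,0.27,0.96,0,0,0,-0.03],[-1,0.27,0.96,0,0,0,-0.03],[-1,0.27,0.96,0,0,0,-0.03]]' >/dev/null
python3 -m handwheel '[[-1,0.27,0.96,0,0,0,-0.03],[-1,0.27,0.96,0,0,0,-0.03],[-1,0.27,0.96,0,0,0,-0.03],[-1,0.27,0.96,0,0,0,-0.03],[-1,0.27,0.96,0,0,0,-0.03]]' >/dev/null
python3 -m handwheel '[[-1,0.27,0.96,0,0,0,-0.06],[-1,0.27,0.96,0,0,0,-0.06],[-1,0,0,0,0,0.9,0],[-1,0,0,0,0,0.9,0],[-1,0,0,0,0,0.87,0]]'
python3 -m handwheel '[[-1,0,0,0,0,0,0]]' >/dev/null
python3 - <<'E'
from h import *
where('a'); go(bayT('a',-19,20,16),DY,16)
s=snap("wrist"); m=blobs(s,(8,70,90),(22,255,255),400)[0]
for k in m: x,y,w,h=cv2.boundingRect(k); print("tan",x,y,w,h)
# edge of held plate in tool coordinates on tool plane z=.1815
Tc=np.array(s["tool_from_camera"])
for uv in ((285,208),(250,208),(320,208)):
    r=Tc[:3,:3]@[(uv[0]-s["cx"])/s["fx"],(uv[1]-s["cy"])/s["fy"],1]; print((Tc[:3,3]+r*(.1815-Tc[2,3])/r[2]).round(4))
cv2.imwrite("pics/w9.png",s["bgr"])
E
```

```text
clock: 31.5
tool_pos: [0.4745, -0.1073, 0.318]
orientation: [180.0, -16.1, -7.5]
force: [-0.0, -0.8, 0.0]
opening: 0.0176
gripper_force: 30.0
B in bay [-12.9   3.1 110.7] tilt 15.9 yaw-dock -0.0 force [-0.7 -1.  -0.3] mom [ 0.1   1.06 -0.  ] open 0.0177 t 31.625
shift [-1.242  0.127  3.419] turn [ 0.01   0.017 -0.   ]
tan 243 207 84 90
tan 108 352 357 20
tan 496 218 64 80
[ 0.0318 -0.0004  0.1815]
[ 0.0318 -0.0185  0.1815]
[0.0317 0.0177 0.1815]
```

View pics/w9.png

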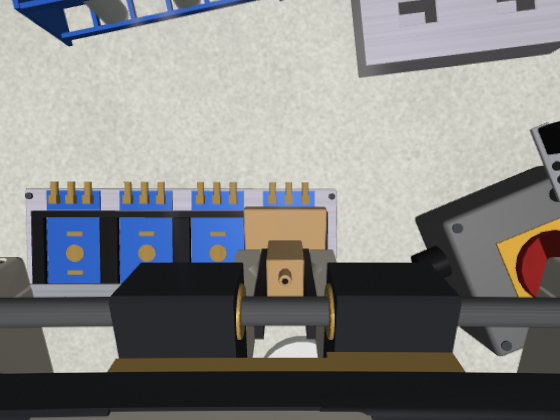

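```bash
python3 - <<'E'
from h import *
s=snap("wrist")
for k in blobs(s,(100,120,60),(125,255,255),400,(30,205,245,300))[0]:
    P=cast(s,k.reshape(-1,2),.018)*1000; 
    q=Rt.from_euler('z',-DY,degrees=True).apply(P-np.r_[BAYS['b'],18]); print(q.min(0).round(1),q.max(0).round(1),np.percentile(q[:,0],95))
print("cam",Rt.from_euler('z',-DY,degrees=True).apply(s["c"]*1000-np.r_[BAYS['b'],18]))
E
python3 -m handwheel '[[-1,-0.41,0.04,0.85,0,0,0],[-1,-0.41,0.04,0.85,0,0,0],[-1,-0.41,0.04,0.85,0,0,0],[-1,0,0,0.85,0,0,0],[-1,0,0,0,0,0,0]]'
python3 - <<'E'
from h import *
where('a'); go(bayT('a',-19,1,16),DY,16)
E
```

```text
[-27.7 108.4   0. ] [ 33.8 156.9   0. ] 33.79570107952908
[-27.8  41.7   0. ] [33.7 90.9  0. ] 32.73884622991096
[ -8.6 -24.3   0. ] [32.6 24.9  0. ] 32.62485281144181
cam [ 54.06697469 -61.91760168 302.48438782]
clock: 32.35
tool_pos: [0.4691, -0.109, 0.2268]
orientation: [179.9, -15.8, -7.5]
force: [0.2, -0.8, -0.1]
opening: 0.0181
gripper_force: 30.0
B in bay [-17.5   0.6  19.7] tilt 15.8 yaw-dock 0.0 force [ 0.3 -0.7 -0.1] mom [0.08 0.98 0.03] open 0.0181 t 32.35
shift [-0.29   0.04   0.698] turn [0.02  0.039 0.   ]
```

```bash
python3 -m handwheel '[[-1,-0.15,0.02,0.35,0,0.04,0],[-1,-0.14,0.02,0.35,0,0,0],[-1,0,0,0,0,0,0],[-1,0,0,0,0,0,0]]'
python3 - <<'E'
from h import *
where('a')
E
python3 -m handwheel '[[-1,-0.15,0,-0.044,0,0,0],[-1,-0.15,0,-0.044,0,0,0],[-1,0,0,0,0,0,0]]'
python3 - <<'E'
from h import *
where('a')
E
```

```text
clock: 32.85
tool_pos: [0.4676, -0.1094, 0.2103]
orientation: [180.0, -16.3, -7.5]
force: [-1.0, -0.1, -0.5]
opening: 0.0176
gripper_force: 30.0
B in bay [-17.1   0.3   3.4] tilt 16.3 yaw-dock -0.0 force [-1.  -0.3 -0.5] mom [0.14 0.93 0.02] open 0.0176 t 32.85
clock: 33.22
tool_pos: [0.4587, -0.1081, 0.2096]
orientation: [180.0, -16.3, -7.5]
force: [0.7, -0.2, -0.5]
opening: 0.0177
gripper_force: 30.0
B in bay [-26.2   0.5   2.6] tilt 16.3 yaw-dock 0.0 force [ 0.7 -0.1 -0.5] mom [0.13 0.96 0.  ] open 0.0177 t 33.225
```

```bash
python3 -m handwheel '[[-1,-0.02,0,0.07,0,0,0],[-1,-0.06,0,-0.017,0,0,0],[-1,-0.06,0,-0.017,0,0,0],[-1,0,0,0,0,0,0]]'
python3 - <<'E'
from h import *
where('a')
E
python3 -m handwheel '[[-1,-0.06,0,-0.017,0,0,0],[-1,0,0,0,0,0,0]]'
python3 - <<'E'
from h import *
where('a')
E
python3 -m handwheel '[[-1,-0.04,0,-0.012,0,0,0],[-1,0,0,0,0,0,0]]'
python3 - <<'E'
from h import *
where('a')
E
```

```text
clock: 33.72
tool_pos: [0.4565, -0.1079, 0.2083]
orientation: [-180.0, -16.2, -7.5]
force: [-0.4, 0.9, -1.0]
opening: 0.0175
gripper_force: 30.0
B in bay [-28.6   0.6   1.3] tilt 16.2 yaw-dock 0.0 force [-0.5  0.8 -1. ] mom [ 0.14  1.02 -0.02] open 0.0175 t 33.725
clock: 33.98
tool_pos: [0.4551, -0.1078, 0.2084]
orientation: [-179.9, -16.2, -7.5]
force: [0.6, -0.2, -1.7]
opening: 0.0173
gripper_force: 30.0
B in bay [-30.2   0.5   1.4] tilt 16.2 yaw-dock 0.0 force [ 0.7 -0.1 -1.7] mom [ 0.09  0.95 -0.08] open 0.0173 t 33.975
clock: 34.22
tool_pos: [0.4542, -0.1078, 0.2086]
orientation: [-179.9, -16.2, -7.5]
force: [0.7, -0.4, -0.9]
opening: 0.0174
gripper_force: 30.0
B in bay [-31.2   0.4   1.6] tilt 16.2 yaw-dock 0.0 force [ 0.7 -0.4 -0.9] mom [ 0.11  0.97 -0.03] open 0.0174 t 34.225
```

```bash
python3 -m handwheel '[[-1,0.258,0,0.055,0,-0.333,0],[-1,0.258,0,0.055,0,-0.333,0],[-1,0.258,0,0.055,0,-0.333,0],[-1,0.258,0,0.055,0,-0.333,0],[-1,0,0,0,0,0,0]]'
python3 - <<'E'
from h import *
where('a')
E
python3 -m handwheel '[[-1,0.258,0,0.055,0,-0.333,0],[-1,0.258,0,0.055,0,-0.333,0],[-1,0,0,0,0,0,0]]'
python3 - <<'E'
from h import *
where('a')
E
```

```text
clock: 34.85
tool_pos: [0.4811, -0.1121, 0.2095]
orientation: [180.0, -8.4, -7.5]
force: [0.6, -0.4, -0.8]
opening: 0.0178
gripper_force: 30.0
B in bay [-29.5  -0.6   1.3] tilt 8.4 yaw-dock -0.0 force [ 0.7 -0.3 -0.8] mom [0.04 0.46 0.02] open 0.0178 t 34.85
clock: 35.22
tool_pos: [0.4934, -0.1141, 0.2083]
orientation: [179.9, -4.4, -7.6]
force: [-0.3, -0.3, -0.5]
opening: 0.0177
gripper_force: 30.0
B in bay [-30.3  -1.    0.9] tilt 4.4 yaw-dock -0.1 force [-0.3 -0.3 -0.5] mom [ 0.04  0.26 -0.  ] open 0.0177 t 35.225
```

```bash
python3 -m handwheel '[[-1,-0.05,0,0,0,0,0],[-1,0.258,0,0.055,0,-0.333,0],[-1,0,0,0,0,0,0]]' >/dev/null
python3 - <<'E'
from h import *
where('a')
E
python3 -m handwheel '[[-1,0.28,0,0.06,0,-0.37,0],[-1,0,0,0,0,0,0],[-1,0,0,0,0,0,0]]' >/dev/null
python3 - <<'E'
from h import *
where('a')
E
```

```text
B in bay [-31.8  -0.9   0.8] tilt 2.4 yaw-dock -0.0 force [-0.5 -0.3 -0.9] mom [-0.03  0.18 -0.01] open 0.0179 t 35.6
B in bay [-32.8  -1.1   0.4] tilt 0.2 yaw-dock -0.0 force [ 0.3 -0.6 -0.1] mom [-0.01  0.01  0.05] open 0.0177 t 35.975
```

```bash
python3 -m handwheel '[[-1,0,0,0.04,0,0,0],[-1,0,0,0.02,0,0,0],[-1,0,0,0,0,0,0]]'
python3 - <<'E'
from h import *
where('a')
E
```

```text
clock: 36.35
tool_pos: [0.505, -0.1156, 0.2056]
orientation: [179.9, -0.2, -7.5]
force: [-2.9, 1.2, 10.7]
opening: 0.0178
gripper_force: 30.0
B in bay [-32.6  -1.1   0. ] tilt 0.2 yaw-dock -0.0 force [-3.   0.8 10.7] mom [ 0.55  1.64 -0.03] open 0.0178 t 36.35
```

```bash
python3 -m handwheel '[[-0.18,0,0,0,0,0,0],[-0.18,0,0,0,0,0,0],[-0.18,0,0,0,0,0,0],[-0.18,0,0,-0.5,0,0,0],[-0.18,0,0,-1,0,0,0]]' >/dev/null
python3 -m handwheel '[[-0.18,0,0,-1,0,0,0],[-0.18,0,0,-1,0,0,0],[-0.18,0,0,-1,0,0,0],[-0.18,0,0,-0.5,0,0,0],[-0.18,0,0,0,0,0,0]]'
python3 - <<'E'
from h import *
s=snap("wrist"); cv2.imwrite("pics/w10.png",s["bgr"])
for k in blobs(s,(8,70,90),(22,255,255),400,(0,0,560,300))[0]: print("tan",cv2.boundingRect(k),*rect(s,k,.024))
tops(); go((.5115,.2975,.325),-11)
E
```

```text
clock: 37.6
tool_pos: [0.5053, -0.1154, 0.3307]
orientation: [180.0, -0.3, -7.5]
force: [0.2, 0.4, 0.6]
opening: 0.036
gripper_force: 0.0
tan (262, 166, 48, 62) [ 508.  -115.5] [42.7 57.8] 82.4
tan (493, 169, 67, 96) [ 456.9 -339.1] [77.7 57.4] 15.2
tan 955.0 [636. 209.] [ 70.8 280.9] 16.3
tan 517.0 [519.3 336.5] [96.7 63.8] 82.9
tan 434.5 [592.2 -80.4] [ 33.6 198.5] 10.5
tan 406.0 [440.4 377.8] [44.  62.6] 77.8
shift [ -1.9   -16.408   0.144] turn [ 0.008 -0.019  0.578]
```

View pics/w10.png

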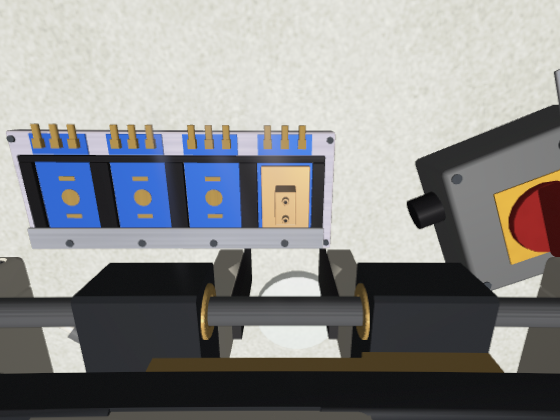

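The first cover lies flat in the right-most bay: tan plate at (262–310, 166–228), its near edge under the lip. One mould blob in the top view looks odd, so I'll look again over the mould.

```bash
python3 -m handwheel '[[-0.18,-0.27,-0.97,0,0,0,0.03],[-0.18,-0.27,-0.97,0,0,0,0.03],[-0.18,-0.27,-0.97,0,0,0,0.03],[-0.18,-0.27,-0.97,0,0,0,0.03],[-0.18,-0.27,-0.97,0,0,0,0.03]]' >/dev/null
python3 -m handwheel '[[-0.18,-0.27,-0.97,0,0,0,0.03],[-0.18,-0.27,-0.97,0,0,0,0.03],[-0.18,-0.27,-0.97,0,0,0,0.03],[-0.18,-0.27,-0.97,0,0,0,0.03],[-0.18,-0.27,-0.97,0,0,0,0.03]]' >/dev/null
python3 -m handwheel '[[-0.18,-0.27,-0.97,0,0,0,0.03],[-0.18,-0.27,-0.97,0,0,0,0.03],[-0.18,-0.27,-0.97,0,0,0,0.03],[-0.18,-0.27,-0.97,0,0,0,0.03],[-0.18,-0.27,-0.97,0,0,0,0.03]]' >/dev/null
python3 -m handwheel '[[-0.18,-0.27,-0.97,0,0,0,0.06],[-0.18,-0.27,-0.97,0,0,0,0.06],[-0.18,0,0,0,0,0,0],[-0.18,0,0,0,0,0,0]]'
python3 - <<'E'
from h import *
s=snap("wrist"); cv2.imwrite("pics/w11.png",s["bgr"])
for k in blobs(s,(8,70,90),(22,255,255),400,(0,0,560,255))[0]: print("tan",cv2.boundingRect(k),*rect(s,k,.025))
E
```

```text
clock: 40.08
tool_pos: [0.4559, 0.3093, 0.328]
orientation: [179.9, -0.1, -10.9]
force: [0.6, -0.0, 0.5]
opening: 0.0364
gripper_force: 0.0
tan (179, 98, 57, 77) [523. 362.] [43.7 63.2] 79.0
tan (259, 97, 53, 76) [511.9 298. ] [42.9 62.3] 79.2
tan (188, 196, 50, 59) [444.4 378.6] [43.9 57.5] 78.7
```

View pics/w11.png

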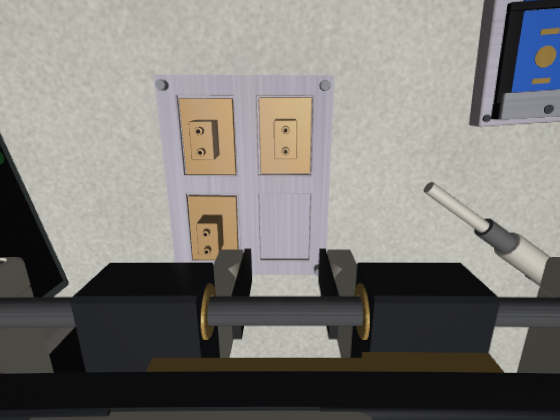

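All three remaining covers are still seated in the mould (plates at (208, 136), (285, 135) and (213, 226)). That view was picture 15, one over the limit of 14, so from here I measure numerically only. Next: pick cover 2.

```bash
python3 -m handwheel '[[-0.18,0.76,0,0,0,0,0],[-0.18,0.76,0,0,0,0,0],[-0.18,0.76,0,0,0,0,0],[-0.18,0,0,1,0,0,0],[-0.18,0,0,1,0,0,0]]' >/dev/null
python3 -m handwheel '[[-0.18,0,0,1,0,0,0],[-0.18,0,0,1,0,0,0],[-0.18,0,0,0.5,0,0,0],[-0.18,0,0,0.38,0,0,0],[-0.18,0,0,0,0,0,0]]'
python3 -m handwheel '[[-1,0,0,0,0,0,0],[-1,0,0,0,0,0,0],[-1,0,0,0,0,0,0],[-1,0,0,0,0,0,0]]'
```

```text
clock: 41.38
tool_pos: [0.5127, 0.2986, 0.2069]
orientation: [179.9, -0.2, -11.0]
force: [-0.6, -0.1, 0.1]
opening: 0.036
gripper_force: 0.0
clock: 41.88
tool_pos: [0.5125, 0.2989, 0.208]
orientation: [-180.0, -0.2, -10.9]
force: [-2.5, -0.3, 5.1]
opening: 0.0179
gripper_force: 30.0
```

```bash
python3 -m handwheel '[[-1,0,0,-0.5,0,0,0],[-1,0,0,-1,0,0,0],[-1,0,0,-1,0,0,0],[-1,0,0,-1,0,0,0],[-1,0,0,-1,0,0,0]]'
cat >> h.py <<'E'
def held():
    """front top edge of the held plate, in tool coordinates (expect x = .032)"""
    s=snap("wrist"); Tc=np.array(s["tool_from_camera"])
    hsv=cv2.cvtColor(s["bgr"],cv2.COLOR_BGR2HSV); m=cv2.inRange(hsv,(8,70,90),(22,255,255))
    for c0,c1 in ((248,262),(308,322)):
        col=m[190:250,c0:c1].astype(float).mean(1)>127; v=190+np.argmax(col)-.5; 
        r=Tc[:3,:3]@[((c0+c1)/2-s["cx"])/s["fx"],(v-s["cy"])/s["fy"],1]; print("held edge row",v,(Tc[:3,3]+r*(.1815-Tc[2,3])/r[2]).round(4))
E
python3 - <<'E'
from h import *
held(); p=bayT('b',-19,60,16); p[2]=.32; go(p,DY,0)
E
```

```text
clock: 42.5
tool_pos: [0.512, 0.2987, 0.3212]
orientation: [180.0, -0.2, -10.9]
force: [0.1, 0.4, -0.3]
opening: 0.018
gripper_force: 30.0
held edge row 209.5 [ 0.0313 -0.016   0.1815]
held edge row 209.5 [0.0313 0.0151 0.1815]
shift [ 1.133 13.775  0.159] turn [-0.028 -0.063 -0.567]
```

```bash
python3 -m handwheel '[[-1,0.08,0.98,0,0,0,-0.04],[-1,0.08,0.98,0,0,0,-0.04],[-1,0.08,0.98,0,0,0,-0.04],[-1,0.08,0.98,0,0,0,-0.04],[-1,0.08,0.98,0,0,0,-0.04]]' >/dev/null
python3 -m handwheel '[[-1,0.08,0.98,0,0,0,-0.04],[-1,0.08,0.98,0,0,0,-0.04],[-1,0.08,0.98,0,0,0,-0.04],[-1,0.08,0.98,0,0,0,-0.04],[-1,0.08,0.98,0,0,0,-0.04]]' >/dev/null
python3 -m handwheel '[[-1,0.08,0.98,0,0,0,-0.04],[-1,0.08,0.98,0,0,0,-0.04],[-1,0.08,0.98,0,0,0,-0.04],[-1,0.08,0.98,0,0,0,-0.04],[-1,0,0,0,0,0.9,0]]' >/dev/null
python3 -m handwheel '[[-1,0,0,0,0,0.9,0],[-1,0,0,0,0,0.9,0],[-1,0,0,0,0,0,0],[-1,0,0,0,0,0,0]]'
python3 - <<'E'
from h import *
where('b',189); go(bayT('b',-17,20,16,189),DY,16); held()
E
```

```text
clock: 44.92
tool_pos: [0.4838, -0.0445, 0.3203]
orientation: [179.9, -16.3, -7.6]
force: [-0.1, -0.3, -0.4]
opening: 0.0178
gripper_force: 30.0
B in bay [ -9.4   0.5 111.9] tilt 16.3 yaw-dock -0.1 force [-0.  -0.3 -0.4] mom [0.12 0.92 0.01] open 0.0178 t 44.925
shift [-1.284  0.025  3.45 ] turn [ 0.015 -0.047 -0.014]
held edge row 207.5 [ 0.032  -0.0159  0.1815]
held edge row 207.5 [0.032  0.0151 0.1815]
```

```bash
python3 -m handwheel '[[-1,-0.43,0,0.86,0,0,0],[-1,-0.43,0,0.86,0,0,0],[-1,-0.42,0,0.86,0,0,0],[-1,0,0,0.86,0,0,0],[-1,0,0,0,0,0,0]]'
python3 -m handwheel '[[-1,-0.1,0,0.36,0,-0.04,0],[-1,-0.1,0,0.36,0,0,0],[-1,0,0,0,0,0,0],[-1,0,0,0,0,0,0]]' >/dev/null
python3 - <<'E'
from h import *
where('b',189); go(bayT('b',-19,1,16,189),DY,16); held()
E
```

```text
clock: 45.6
tool_pos: [0.4774, -0.0442, 0.2272]
orientation: [179.8, -16.2, -7.6]
force: [0.4, -1.5, -1.0]
opening: 0.0177
gripper_force: 30.0
B in bay [-14.5   0.4   4.2] tilt 16.0 yaw-dock -0.1 force [-0.9 -0.2 -0.4] mom [0.18 0.89 0.04] open 0.0179 t 46.1
shift [-0.206  0.019  0.073] turn [ 0.005 -0.004 -0.016]
held edge row 207.5 [ 0.032  -0.0159  0.1815]
held edge row 189.5 [0.0416 0.0148 0.1815]
```

```bash
python3 -m handwheel '[[-1,-0.033,0,0.115,0,0,0],[-1,-0.16,0,-0.046,0,0,0],[-1,-0.16,0,-0.046,0,0,0],[-1,-0.16,0,-0.046,0,0,0],[-1,0,0,0,0,0,0]]' >/dev/null
python3 - <<'E'
from h import *
where('b',189)
E
python3 -m handwheel '[[-1,-0.06,0,-0.01,0,0,0],[-1,-0.06,0,-0.01,0,0,0],[-1,0,0,0,0,0,0]]' >/dev/null
python3 - <<'E'
from h import *
where('b',189)
E
```

```text
B in bay [-26.6   0.5   3.9] tilt 15.6 yaw-dock -0.1 force [ 1.7 -0.4 -3.4] mom [-0.18  0.66 -0.06] open 0.0181 t 46.775
B in bay [-28.1   0.9   4.6] tilt 15.6 yaw-dock -0.1 force [ 6.6 -0.6 -7.4] mom [-0.61 -1.1  -0.13] open 0.0176 t 47.15
```

```bash
python3 -m handwheel '[[-1,0.16,0,0.045,0,0,0],[-1,0.06,0,0.04,0,0,0],[-1,0,0,0,0,0,0]]' >/dev/null
python3 - <<'E'
from h import *
where('b',189)
E
python3 -m handwheel '[[-1,-0.035,0,0.12,0,0.05,0],[-1,0,0,0,0,0,0]]' >/dev/null
python3 - <<'E'
from h import *
where('b',189); held()
E
```

```text
B in bay [-23.2   0.3   3.6] tilt 15.5 yaw-dock -0.1 force [-0.5 -0.1  0.5] mom [0.08 0.93 0.01] open 0.0175 t 47.525
B in bay [-21.8  -0.    1.9] tilt 15.6 yaw-dock -0.1 force [-1.  -0.6 -1. ] mom [0.03 0.98 0.02] open 0.0177 t 47.775
held edge row 189.5 [ 0.0417 -0.0156  0.1815]
held edge row 189.5 [0.0416 0.0148 0.1815]
```

```bash
python3 -m handwheel '[[-1,-0.01,0,0.035,0,0,0],[-1,-0.12,0,-0.03,0,0,0],[-1,-0.1,0,-0.025,0,0,0],[-1,0,0,0,0,0,0]]' >/dev/null
python3 - <<'E'
from h import *
where('b',189)
E
python3 -m handwheel '[[-1,-0.08,0,-0.018,0,0,0],[-1,0,0,0,0,0,0]]' >/dev/null
python3 - <<'E'
from h import *
where('b',189)
E
```

```text
B in bay [-26.8   0.3   2.5] tilt 15.5 yaw-dock -0.1 force [ 0.4  0.2 -0.7] mom [0.04 0.95 0.01] open 0.0175 t 48.325
B in bay [-28.6   0.1   2.8] tilt 15.4 yaw-dock -0.1 force [ 0.3  0.7 -0.3] mom [ 0.14  0.93 -0.02] open 0.0176 t 48.575
```

```bash
python3 -m handwheel '[[-1,-0.014,0,0.05,0,0,0],[-1,0,0,0,0,0,0]]' >/dev/null
python3 - <<'E'
from h import *
where('b',189)
E
python3 -m handwheel '[[-1,-0.07,0,-0.01,0,0,0],[-1,0,0,0,0,0,0]]' >/dev/null
python3 - <<'E'
from h import *
where('b',189)
E
```

```text
B in bay [-28.3  -0.    1.8] tilt 15.4 yaw-dock -0.1 force [-0.1 -0.2 -1. ] mom [0.06 0.94 0.01] open 0.0178 t 48.825
B in bay [-30.   -0.    2.1] tilt 15.3 yaw-dock -0.1 force [-0.6 -0.2 -0.2] mom [ 0.01  0.94 -0.03] open 0.0178 t 49.075
```

```bash
python3 -m handwheel '[[-1,0.255,0,0.06,0,-0.333,0],[-1,0.255,0,0.06,0,-0.333,0],[-1,0.255,0,0.06,0,-0.333,0],[-1,0.255,0,0.06,0,-0.333,0],[-1,0,0,0,0,0,0]]' >/dev/null
python3 - <<'E'
from h import *
where('b',189)
E
python3 -m handwheel '[[-1,0.255,0,0.055,0,-0.333,0],[-1,0.21,0,0.055,0,-0.333,0],[-1,0,0,0,0,0,0]]' >/dev/null
python3 - <<'E'
from h import *
where('b',189)
E
```

```text
B in bay [-28.9  -0.3   1.1] tilt 7.5 yaw-dock -0.1 force [ 0.8 -0.9  0.2] mom [ 0.05  0.47 -0.04] open 0.0179 t 49.7
B in bay [-30.8  -0.8   0.8] tilt 3.6 yaw-dock -0.1 force [0.7 1.3 2. ] mom [ 0.42  0.06 -0.04] open 0.0179 t 50.075
```

```bash
python3 -m handwheel '[[-1,0.22,0,0.045,0,-0.3,0],[-1,0,0,0,0,0,0]]' >/dev/null
python3 - <<'E'
from h import *
where('b',189)
E
python3 -m handwheel '[[-1,0.22,0,0.04,0,-0.3,0],[-1,0,0,0,0,0,0]]' >/dev/null
python3 - <<'E'
from h import *
where('b',189)
E
python3 -m handwheel '[[-1,0,0,0.04,0,0,0],[-1,0,0,0,0,0,0]]' >/dev/null
python3 - <<'E'
from h import *
where('b',189)
E
```

```text
B in bay [-31.6  -0.9   0.7] tilt 1.8 yaw-dock -0.0 force [0.4 0.4 3.4] mom [0.24 0.08 0.03] open 0.0178 t 50.325
B in bay [-31.9  -0.8   0.7] tilt -0.0 yaw-dock -0.0 force [ 1.2 -0.3  2.1] mom [ 0.16 -0.19 -0.04] open 0.018 t 50.575
B in bay [-31.8  -0.8   0.4] tilt 0.0 yaw-dock 0.0 force [-0.3 -0.1  7.6] mom [-0.12  0.1   0.02] open 0.0177 t 50.825
```

```bash
python3 -m handwheel '[[-0.18,0,0,0,0,0,0],[-0.18,0,0,0,0,0,0],[-0.18,0,0,0,0,0,0],[-0.18,0,0,-0.5,0,0,0],[-0.18,0,0,-1,0,0,0]]' >/dev/null
python3 -m handwheel '[[-0.18,0,0,-1,0,0,0],[-0.18,0,0,-1,0,0,0],[-0.18,0,0,-1,0,0,0],[-0.18,0,0,-0.5,0,0,0],[-0.18,0,0,0,0,0,0]]'
cat >> h.py <<'E'
def docked():
    """tan plates seen in the bays, extents in each bay's frame (expect x -28..32.5, y +-22)"""
    s=snap("wrist")
    for k in blobs(s,(8,70,90),(22,255,255),600,(60,60,480,262))[0]:
        P=cast(s,k.reshape(-1,2),.024)*1000; c=P.mean(0)[:2]
        n=min(BAYS,key=lambda b:np.hypot(*(c-BAYS[b])))
        q=Rt.from_euler('z',-DY,degrees=True).apply(P-np.r_[BAYS[n],24]); print(n,cv2.boundingRect(k),q.min(0).round(1)[:2],q.max(0).round(1)[:2],"rect",*rect(s,k,.024))
E
python3 - <<'E'
from h import *
docked(); go((.44,.378,.33),-11)
E
```

```text
clock: 52.08
tool_pos: [0.5152, -0.0516, 0.3326]
orientation: [-179.7, -0.0, -7.5]
force: [0.5, -0.1, -0.5]
opening: 0.036
gripper_force: 0.0
a (328, 166, 51, 61) [-26.8 -17.6] [30.3 25.6] rect [ 508.6 -111.1] [43.2 57.2] 82.4
b (262, 165, 47, 62) [-27.1 -21.5] [31.1 21.2] rect [517.1 -49.8] [42.7 58.1] 82.6
shift [ -5.216 -16.647   0.155] turn [-0.048  0.017  0.581]
```

Cover a's plate now reads about 4 mm further in y than before, so I'll check it from directly above.

```bash
python3 -m handwheel '[[-0.18,0,0.88,0,0,0,0],[-0.18,0,0.88,0,0,0,0],[-0.18,0,0.88,0,0,0,0],[-0.18,0,0,0,0,0,0],[-0.18,0,0,0,0,0,0]]'
python3 - <<'E'
from h import *
docked()
s=snap("wrist")
# block top (bright) and blue/black rows profile across bay a at mid row
y0=195
print([tuple(s["color"][180,c]) for c in range(230,345,4)])
E
```

```text
clock: 52.75
tool_pos: [0.5064, -0.1169, 0.3306]
orientation: [-179.7, 0.2, -7.5]
force: [0.4, 0.6, -0.0]
opening: 0.036
gripper_force: 0.0
b (187, 165, 52, 62) [-27.4 -22.7] [30.3 20.7] rect [516.4 -50.6] [43.4 57.8] 82.6
a (257, 165, 49, 62) [-27.3 -18.1] [30.5 25.1] rect [ 508.4 -111.7] [43.2 57.8] 82.5
[(np.uint8(224), np.uint8(189), np.uint8(140)), (np.uint8(225), np.uint8(190), np.uint8(140)), (np.uint8(75), np.uint8(119), np.uint8(212)), (np.uint8(51), np.uint8(49), np.uint8(50)), (np.uint8(48), np.uint8(47), np.uint8(48)), (np.uint8(50), np.uint8(48), np.uint8(49)), (np.uint8(53), np.uint8(50), np.uint8(52)), (np.uint8(218), np.uint8(182), np.uint8(135)), (np.uint8(228), np.uint8(195), np.uint8(145)), (np.uint8(228), np.uint8(195), np.uint8(146)), (np.uint8(227), np.uint8(194), np.uint8(147)), (np.uint8(227), np.uint8(195), np.uint8(148)), (np.uint8(227), np.uint8(195), np.uint8(149)), (np.uint8(228), np.uint8(196), np.uint8(149)), (np.uint8(229), np.uint8(198), np.uint8(151)), (np.uint8(230), np.uint8(199), np.uint8(151)), (np.uint8(232), np.uint8(201), np.uint8(151)), (np.uint8(232), np.uint8(203), np.uint8(151)), (np.uint8(233), np.uint8(203), np.uint8(151)), (np.uint8(121), np.uint8(139), np.uint8(212)), (np.uint8(74), np.uint8(128), np.uint8(227)), (np.uint8(52), np.uint8(51), np.uint8(53)), (np.uint8(52), np.uint8(51), np.uint8(52)), (np.uint8(53), np.uint8(51), np.uint8(53)), (np.uint8(206), np.uint8(201), np.uint8(215)), (np.uint8(206), np.uint8(201), np.uint8(215)), (np.uint8(214), np.uint8(213), np.uint8(204)), (np.uint8(221), np.uint8(221), np.uint8(213)), (np.uint8(224), np.uint8(224), np.uint8(217))]
```

```bash
python3 -m handwheel '[[-0.18,0,0,1,0,0,0],[-0.18,0,0,1,0,0,0],[-0.18,0,0,1,0,0,0],[-0.18,0,0,1,0,0,0],[-0.18,0,0,0.85,0,0,0]]'
python3 -m handwheel '[[-0.8,0,0,0,0,0,0],[-1,0,0,0,0,0,0],[-1,0,0,0,0,0,0],[-1,0,0,0,0,0,0]]'
python3 - <<'E'
from h import *
where('a')
E
python3 -m handwheel '[[-0.18,0,0,0,0,0,0],[-0.18,0,0,0,0,0,0],[-0.18,0,0,0,0,0,0],[-0.18,0,0,-0.5,0,0,0],[-0.18,0,0,-1,0,0,0]]' >/dev/null
python3 -m handwheel '[[-0.18,0,0,-1,0,0,0],[-0.18,0,0,-1,0,0,0],[-0.18,0,0,-1,0,0,0],[-0.18,0,0,-0.5,0,0,0],[-0.18,0,0,0,0,0,0]]'
python3 - <<'E'
from h import *
docked(); go((.44,.372,.33),-11)
E
```

```text
clock: 53.48
tool_pos: [0.5064, -0.1159, 0.2092]
orientation: [-179.7, 0.1, -7.4]
force: [0.3, 0.4, 0.6]
opening: 0.0359
gripper_force: 0.0
clock: 53.98
tool_pos: [0.5067, -0.1164, 0.211]
orientation: [-179.7, -0.0, -7.5]
force: [0.1, 1.6, 2.5]
opening: 0.0176
gripper_force: 30.0
B in bay [-31.4  -0.4   5.5] tilt 0.0 yaw-dock 0.0 force [-0.1  1.6  2.5] mom [ 0.58  0.15 -0.02] open 0.0176 t 53.975
clock: 55.22
tool_pos: [0.5066, -0.1171, 0.336]
orientation: [-179.7, -0.0, -7.5]
force: [-0.1, 0.6, -0.8]
opening: 0.0358
gripper_force: 0.0
b (189, 165, 51, 61) [-27.4 -22.7] [30.4 20.7] rect [516.4 -50.6] [43.4 57.8] 82.6
a (262, 165, 47, 61) [-27.2 -21.2] [30.6 21.5] rect [ 508. -115.] [42.7 57.9] 82.4
shift [ -5.186 -19.048   0.306] turn [-0.048  0.015  0.582]
```

```bash
python3 -m handwheel '[[-0.18,-0.27,-0.957,0,0,0,0.03],[-0.18,-0.27,-0.957,0,0,0,0.03],[-0.18,-0.27,-0.957,0,0,0,0.03],[-0.18,-0.27,-0.957,0,0,0,0.03],[-0.18,-0.27,-0.957,0,0,0,0.03]]' >/dev/null
python3 -m handwheel '[[-0.18,-0.27,-0.957,0,0,0,0.03],[-0.18,-0.27,-0.957,0,0,0,0.03],[-0.18,-0.27,-0.957,0,0,0,0.03],[-0.18,-0.27,-0.957,0,0,0,0.03],[-0.18,-0.27,-0.957,0,0,0,0.03]]' >/dev/null
python3 -m handwheel '[[-0.18,-0.27,-0.957,0,0,0,0.03],[-0.18,-0.27,-0.957,0,0,0,0.03],[-0.18,-0.27,-0.957,0,0,0,0.03],[-0.18,-0.27,-0.957,0,0,0,0.03],[-0.18,-0.27,-0.957,0,0,0,0.03]]' >/dev/null
python3 -m handwheel '[[-0.18,-0.27,-0.957,0,0,0,0.03],[-0.18,-0.27,-0.957,0,0,0,0.03],[-0.18,-0.27,-0.957,0,0,0,0.03],[-0.18,-0.27,-0.957,0,0,0,0.03],[-0.18,-0.27,-0.957,0,0,0,0.03]]' >/dev/null
python3 -m handwheel '[[-0.18,0,0,0,0.05,0,0],[-0.18,0,0,0,0,0,0]]'
python3 - <<'E'
from h import *
s=snap("wrist")
for k in blobs(s,(8,70,90),(22,255,255),400,(0,0,560,262))[0]: print("tan",cv2.boundingRect(k),*rect(s,k,.025))
go((.441,.3785,.206),-11)
E
```

```text
clock: 58.02
tool_pos: [0.4496, 0.3769, 0.3374]
orientation: [-179.5, 0.1, -11.1]
force: [0.4, 0.0, 0.5]
opening: 0.0362
gripper_force: 0.0
tan (263, 73, 52, 77) [522.9 362.7] [43.1 62.4] 79.1
tan (264, 172, 48, 65) [441.4 379.8] [43.4 62.9] 79.0
shift [-0.347  0.043  5.262] turn [-0.092  0.02  -0.017]
```

```bash
python3 -m handwheel '[[-0.18,-0.34,0.02,0,-0.09,0,-0.02],[-0.18,0,0,1,0,0,0],[-0.18,0,0,1,0,0,0],[-0.18,0,0,1,0,0,0],[-0.18,0,0,1,0,0,0]]'
python3 -m handwheel '[[-0.18,0,0,0.8,0,0,0],[-0.18,0,0,0.4,0,0,0],[-0.18,0,0,0,0,0,0]]'
python3 -m handwheel '[[-1,0,0,0,0,0,0],[-1,0,0,0,0,0,0],[-1,0,0,0,0,0,0],[-1,0,0,0,0,0,0]]'
```

```text
clock: 58.7
tool_pos: [0.4409, 0.3776, 0.2373]
orientation: [-180.0, 0.1, -11.0]
force: [0.3, 0.4, -0.1]
opening: 0.0365
gripper_force: 0.0
clock: 59.08
tool_pos: [0.441, 0.3778, 0.2074]
orientation: [180.0, 0.1, -11.0]
force: [0.1, 0.0, 0.7]
opening: 0.0359
gripper_force: 0.0
clock: 59.58
tool_pos: [0.4413, 0.3782, 0.2084]
orientation: [-179.9, 0.1, -11.0]
force: [-1.4, 0.1, 5.9]
opening: 0.0177
gripper_force: 30.0
```

```bash
python3 -m handwheel '[[-1,0,0,-0.5,0,0,0],[-1,0,0,-1,0,0,0],[-1,0,0,-1,0,0,0],[-1,0,0,-1,0,0,0],[-1,0,0,-1,0,0,0]]'
python3 - <<'E'
from h import *
held(); p=bayT('c',-17,60,16); p[2]=.32; go(p,DY,0)
E
```

```text
clock: 60.2
tool_pos: [0.4413, 0.3777, 0.3216]
orientation: [-180.0, 0.1, -11.0]
force: [-0.5, 0.1, -1.5]
opening: 0.0174
gripper_force: 30.0
held edge row 206.5 [ 0.0329 -0.016   0.1815]
held edge row 206.5 [0.0329 0.015  0.1815]
shift [ 4.452 13.7    0.148] turn [-0.046 -0.009 -0.573]
```

```bash
python3 -m handwheel '[[-1,0.31,0.98,0,0,0,-0.04],[-1,0.31,0.98,0,0,0,-0.04],[-1,0.31,0.98,0,0,0,-0.04],[-1,0.31,0.98,0,0,0,-0.04],[-1,0.31,0.98,0,0,0,-0.04]]' >/dev/null
python3 -m handwheel '[[-1,0.31,0.98,0,0,0,-0.04],[-1,0.31,0.98,0,0,0,-0.04],[-1,0.31,0.98,0,0,0,-0.04],[-1,0.31,0.98,0,0,0,-0.04],[-1,0.31,0.98,0,0,0,-0.04]]' >/dev/null
python3 -m handwheel '[[-1,0.31,0.98,0,0,0,-0.04],[-1,0.31,0.98,0,0,0,-0.04],[-1,0.31,0.98,0,0,0,-0.04],[-1,0.31,0.98,0,-0.04,0,-0.04],[-1,0,0,0,0,0.9,0]]' >/dev/null
python3 -m handwheel '[[-1,0,0,0,0,0.9,0],[-1,0,0,0,0,0.87,0],[-1,0,0,0,0,0,0],[-1,0,0,0,0,0,0]]'
python3 - <<'E'
from h import *
where('c',189.4); go(bayT('c',-17,20,16,189.4),DY,16)
E
```

```text
clock: 62.62
tool_pos: [0.4922, 0.0213, 0.3199]
orientation: [179.8, -15.8, -7.6]
force: [1.1, 0.3, -0.3]
opening: 0.0176
gripper_force: 30.0
B in bay [-11.2   0.2 111. ] tilt 15.8 yaw-dock -0.1 force [ 1.1  0.5 -0.3] mom [0.13 0.89 0.05] open 0.0176 t 62.625
shift [-1.238  0.026  3.434] turn [ 0.042  0.029 -0.014]
```

```bash
python3 -m handwheel '[[-1,-0.41,0,0.86,0,0.03,0],[-1,-0.41,0,0.86,0,0,0],[-1,-0.41,0,0.86,0,0,0],[-1,0,0,0.86,0,0,0],[-1,0,0,0,0,0,0]]' >/dev/null
python3 -m handwheel '[[-1,-0.1,0,0.36,0,0,0],[-1,-0.1,0,0.35,0,0,0],[-1,0,0,0,0,0,0],[-1,0,0,0,0,0,0]]' >/dev/null
python3 - <<'E'
from h import *
where('c',189.4); go(bayT('c',-19,0.8,16,189.4),DY,16)
E
```

```text
B in bay [-13.9   0.4   4.7] tilt 15.9 yaw-dock -0.1 force [-0.  -1.2 -1. ] mom [0.11 0.97 0.02] open 0.0178 t 63.75
shift [-0.248  0.043  0.093] turn [ 0.036  0.012 -0.015]
```

```bash
python3 -m handwheel '[[-1,-0.05,0,0.11,0,0,0],[-1,-0.2,0,0,0,0,0],[-1,0,0,0,0,0,0]]' >/dev/null
python3 - <<'E'
from h import *
where('c',189.4); go(bayT('c',-27,0.8,16,189.4),DY,16)
E
```

```text
B in bay [-19.1   0.9   2.4] tilt 15.5 yaw-dock -0.0 force [-0.5  0.9 -0.6] mom [0.15 0.93 0.01] open 0.0182 t 64.125
shift [-0.382  0.055 -0.035] turn [ 0.026  0.077 -0.007]
```

```bash
python3 -m handwheel '[[-1,-0.02,0.02,0.05,0,0,0],[-1,-0.14,0,-0.02,0,0,0],[-1,-0.14,0,-0.02,0,0,0],[-1,0,0,0,0,0,0]]' >/dev/null
python3 - <<'E'
from h import *
where('c',189.4); go(bayT('c',-30.5,1,16,189.4),DY,16)
E
```

```text
B in bay [-25.1   0.5   2.5] tilt 15.3 yaw-dock -0.1 force [ 0.6  0.2 -0.6] mom [0.15 0.9  0.01] open 0.0178 t 64.625
shift [-0.321  0.034 -0.014] turn [ 0.02   0.12  -0.008]
```

```bash
python3 -m handwheel '[[-1,-0.02,0,0.06,0,0,0],[-1,-0.1,0,-0.02,0,0,0],[-1,-0.1,0,-0.02,0,0,0],[-1,0,0,0,0,0,0]]' >/dev/null
python3 - <<'E'
from h import *
where('c',189.4); go(bayT('c',-31,1,16,189.4),DY,16)
E
```

```text
B in bay [-29.3   0.5   2.4] tilt 15.1 yaw-dock -0.1 force [-0.   0.2 -0.9] mom [0.11 0.89 0.  ] open 0.0178 t 65.125
shift [-0.203  0.032  0.018] turn [ 0.015  0.154 -0.009]
```

```bash
python3 -m handwheel '[[-1,-0.02,0,0.05,0,0,0],[-1,-0.07,0,-0.01,0,0,0],[-1,0,0,0,0,0,0]]' >/dev/null
python3 - <<'E'
from h import *
where('c',189.4)
E
python3 -m handwheel '[[-1,0.255,0,0.06,0,-0.333,0],[-1,0.255,0,0.06,0,-0.333,0],[-1,0.255,0,0.06,0,-0.333,0],[-1,0.255,0,0.06,0,-0.333,0],[-1,0,0,0,0,0,0]]' >/dev/null
python3 - <<'E'
from h import *
where('c',189.4)
E
```

```text
B in bay [-30.7   0.4   1.8] tilt 15.0 yaw-dock -0.1 force [-0.4 -0.  -1.1] mom [ 0.14  0.86 -0.05] open 0.0176 t 65.5
B in bay [-29.2   0.1   1. ] tilt 7.3 yaw-dock -0.1 force [-0.2  0.1  0.1] mom [ 0.07  0.44 -0.  ] open 0.0179 t 66.125
```

```bash
python3 -m handwheel '[[-1,0.23,0,0.055,0,-0.333,0],[-1,0.19,0,0.045,0,-0.3,0],[-1,0,0,0,0,0,0]]' >/dev/null
python3 - <<'E'
from h import *
where('c',189.4)
E
python3 -m handwheel '[[-1,0.2,0,0.035,0,-0.28,0],[-1,0,0,0,0,0,0]]' >/dev/null
python3 - <<'E'
from h import *
where('c',189.4)
E
```

```text
B in bay [-31.9  -0.7   0.5] tilt 3.5 yaw-dock -0.2 force [-0.  -0.   0.1] mom [ 0.06  0.22 -0.02] open 0.0176 t 66.5
B in bay [-32.5  -0.7   0.7] tilt 1.8 yaw-dock -0.1 force [-0.5  0.3 -0.7] mom [-0.04  0.1   0.05] open 0.0174 t 66.75
```

```bash
python3 -m handwheel '[[-1,0.24,0,0.05,0,-0.3,0],[-1,0,0,0,0,0,0]]' >/dev/null
python3 - <<'E'
from h import *
where('c',189.4)
E
python3 -m handwheel '[[-1,0,0,0.05,0,0,0],[-1,0,0,0,0,0,0]]' >/dev/null
python3 - <<'E'
from h import *
where('c',189.4)
E
```

```text
B in bay [-32.5  -0.6   0.5] tilt 0.0 yaw-dock -0.2 force [ 0.   0.1 -0.6] mom [ 0.   -0.04  0.02] open 0.0174 t 67.0
B in bay [-32.6  -0.7   0. ] tilt 0.0 yaw-dock -0.1 force [-1.7 -1.1  8. ] mom [-0.31  0.59 -0.01] open 0.0178 t 67.25
```

Contact with the floor at 8 N. I'll release, lift and check.

```bash
python3 -m handwheel '[[-0.18,0,0,0,0,0,0],[-0.18,0,0,0,0,0,0],[-0.18,0,0,0,0,0,0],[-0.18,0,0,-0.5,0,0,0],[-0.18,0,0,-1,0,0,0]]' >/dev/null
python3 -m handwheel '[[-0.18,0,0,-1,0,0,0],[-0.18,0,0,-1,0,0,0],[-0.18,0,0,-1,0,0,0],[-0.18,0,0,-0.5,0,0,0],[-0.18,0,0,0,0,0,0]]'
python3 - <<'E'
from h import *
docked(); go((.52,.362,.335),-11)
E
```

```text
clock: 68.5
tool_pos: [0.5237, 0.0164, 0.3326]
orientation: [179.9, -0.0, -7.6]
force: [-0.0, -0.5, -0.3]
opening: 0.0359
gripper_force: 0.0
a (401, 165, 56, 62) [-27.6 -20.4] [30.5 23.3] rect [ 508.  -113.7] [43.8 58. ] 82.4
b (333, 165, 50, 62) [-27.6 -21. ] [30.7 22. ] rect [516.7 -49.1] [43.  58.2] 82.5
c (262, 165, 48, 62) [-27.5 -21.5] [30.7 21.2] rect [525.5  15.8] [42.7 58.1] 82.3
shift [ -1.971 -13.684  -0.162] turn [0.02  0.008 0.562]
```

```bash
python3 -m handwheel '[[-0.18,-0.17,-0.975,0,0,0,0.04],[-0.18,-0.17,-0.975,0,0,0,0.04],[-0.18,-0.17,-0.975,0,0,0,0.04],[-0.18,-0.17,-0.975,0,0,0,0.04],[-0.18,-0.17,-0.975,0,0,0,0.04]]' >/dev/null
python3 -m handwheel '[[-0.18,-0.17,-0.975,0,0,0,0.04],[-0.18,-0.17,-0.975,0,0,0,0.04],[-0.18,-0.17,-0.975,0,0,0,0.04],[-0.18,-0.17,-0.975,0,0,0,0.04],[-0.18,-0.17,-0.975,0,0,0,0.04]]' >/dev/null
python3 -m handwheel '[[-0.18,-0.17,-0.975,0,0,0,0.04],[-0.18,-0.17,-0.975,0,0,0,0.04],[-0.18,-0.17,-0.975,0,0,0,0.04],[-0.18,-0.17,-0.975,0,0,0,0.04],[-0.18,0,0,0,0,0,0]]' >/dev/null
python3 -m handwheel '[[-0.18,0,0,0,0,0,0]]'
python3 - <<'E'
from h import *
s=snap("wrist")
for k in blobs(s,(8,70,90),(22,255,255),400,(0,0,560,262))[0]: print("tan",cv2.boundingRect(k),*rect(s,k,.025))
go((.5228,.3618,.206),-11)
E
```

```text
clock: 70.55
tool_pos: [0.5192, 0.3629, 0.3307]
orientation: [179.8, 0.1, -11.0]
force: [0.4, -0.1, -1.3]
opening: 0.0361
gripper_force: 0.0
tan (260, 159, 49, 68) [523.9 362.7] [43.1 62.9] 79.2
shift [ 0.151 -0.01   4.992] turn [0.027 0.01  0.003]
```

```bash
python3 -m handwheel '[[-0.18,0.16,0,0,0.03,0,0],[-0.18,0,0,1,0,0,0],[-0.18,0,0,1,0,0,0],[-0.18,0,0,1,0,0,0],[-0.18,0,0,1,0,0,0]]' >/dev/null
python3 -m handwheel '[[-0.18,0,0,0.5,0,0,0],[-0.18,0,0,0.42,0,0,0],[-0.18,0,0,0,0,0,0]]'
python3 -m handwheel '[[-1,0,0,0,0,0,0],[-1,0,0,0,0,0,0],[-1,0,0,0,0,0,0],[-1,0,0,0,0,0,0]]'
```

```text
clock: 71.6
tool_pos: [0.5232, 0.3619, 0.2076]
orientation: [-180.0, 0.1, -11.0]
force: [-0.1, -0.4, 0.3]
opening: 0.0358
gripper_force: 0.0
clock: 72.1
tool_pos: [0.5233, 0.3623, 0.2086]
orientation: [-179.9, 0.0, -11.0]
force: [-0.4, -0.5, 4.4]
opening: 0.0175
gripper_force: 30.0
```

```bash
python3 -m handwheel '[[-1,0,0,-0.5,0,0,0],[-1,0,0,-1,0,0,0],[-1,0,0,-1,0,0,0],[-1,0,0,-1,0,0,0],[-1,0,0,-1,0,0,0]]'
python3 - <<'E'
from h import *
held(); p=bayT('d',-20,60,16); p[2]=.32; go(p,DY,0)
E
```

```text
clock: 72.72
tool_pos: [0.5231, 0.3618, 0.3219]
orientation: [-180.0, 0.0, -11.0]
force: [0.7, -0.2, 0.3]
opening: 0.0178
gripper_force: 30.0
held edge row 206.5 [ 0.0329 -0.016   0.1815]
held edge row 206.5 [0.0329 0.015  0.1815]
shift [ 0.842 11.064  0.18 ] turn [-0.043 -0.026 -0.573]
```

```bash
python3 -m handwheel '[[-1,0.06,0.92,0,0,0,-0.05],[-1,0.06,0.92,0,0,0,-0.05],[-1,0.06,0.92,0,0,0,-0.05],[-1,0.06,0.92,0,0,0,-0.05],[-1,0.06,0.92,0,0,0,-0.05]]' >/dev/null
python3 -m handwheel '[[-1,0.06,0.92,0,0,0,-0.05],[-1,0.06,0.92,0,0,0,-0.05],[-1,0.06,0.92,0,0,0,-0.05],[-1,0.06,0.92,0,0,0,-0.05],[-1,0.06,0.92,0,0,0,-0.05]]' >/dev/null
python3 -m handwheel '[[-1,0.06,0.92,0,0,0,-0.05],[-1,0.06,0.92,0,-0.04,0,-0.03],[-1,0,0,0,0,0.9,0],[-1,0,0,0,0,0.9,0],[-1,0,0,0,0,0.87,0]]' >/dev/null
python3 -m handwheel '[[-1,0,0,0,0,0,0],[-1,0,0,0,0,0,0]]' >/dev/null
python3 - <<'E'
from h import *
where('d',189.6); go(bayT('d',-17,5,16,189.6),DY,16)
E
```

```text
B in bay [-15.4  -0.5 111.4] tilt 15.9 yaw-dock 0.0 force [ 0.1  1.  -0.5] mom [ 0.08  0.87 -0.02] open 0.0178 t 74.9
shift [-1.24  -0.009  4.073] turn [0.033 0.017 0.008]
```

```bash
python3 -m handwheel '[[-1,-0.31,0,0.82,0,0.02,0],[-1,-0.31,0,0.82,0,0,0],[-1,-0.31,0,0.82,0,0,0],[-1,-0.31,0,0.82,0,0,0],[-1,0,0,0.8,0,0,0]]' >/dev/null
python3 -m handwheel '[[-1,0,0,0,0,0,0],[-1,0,0,0,0,0,0]]' >/dev/null
python3 - <<'E'
from h import *
where('d',189.6); go(bayT('d',-19,0.5,16,189.6),DY,16)
E
```

```text
B in bay [-15.4  -1.4   5.2] tilt 16.1 yaw-dock -0.1 force [ 0.5  0.2 -0. ] mom [ 0.18  0.87 -0.01] open 0.0178 t 75.775
shift [-0.174 -0.025  0.145] turn [ 0.04  -0.023 -0.014]
```

```bash
python3 -m handwheel '[[-1,-0.03,-0.03,0.2,0,0,0],[-1,-0.14,0,0,0,0,0],[-1,0,0,0,0,0,0]]' >/dev/null
python3 - <<'E'
from h import *
where('d',189.6)
E
python3 -m handwheel '[[-1,-0.16,0,0,0,0,0],[-1,-0.12,0,-0.02,0,0,0],[-1,0,0,0,0,0,0]]' >/dev/null
python3 - <<'E'
from h import *
where('d',189.6)
E
```

```text
B in bay [-18.4   0.3   0.3] tilt 16.1 yaw-dock 0.0 force [ 0.  -0.6  0.6] mom [ 0.04  0.95 -0.03] open 0.0177 t 76.15
B in bay [-24.9   0.9   0.2] tilt 15.8 yaw-dock 0.1 force [-0.4  0.4  0.5] mom [ 0.08  1.09 -0.01] open 0.0176 t 76.525
```

```bash
python3 -m handwheel '[[-1,0.01,0.02,-0.03,0,0,0],[-1,-0.12,0,-0.03,0,0,0],[-1,-0.11,0,-0.02,0,0,0],[-1,0,0,0,0,0,0]]' >/dev/null
python3 - <<'E'
from h import *
where('d',189.6)
E
python3 -m handwheel '[[-1,-0.06,0,-0.012,0,0,0],[-1,0,0,0,0,0,0]]' >/dev/null
python3 - <<'E'
from h import *
where('d',189.6)
E
```

```text
B in bay [-30.1   0.5   1.7] tilt 15.7 yaw-dock 0.1 force [ 0.3 -0.3 -0.5] mom [0.12 0.93 0.05] open 0.0176 t 77.025
B in bay [-31.3   0.5   2. ] tilt 15.6 yaw-dock 0.1 force [ 0.2  0.9 -0.8] mom [0.13 0.91 0.05] open 0.0174 t 77.275
```

```bash
python3 -m handwheel '[[-1,0.255,0,0.06,0,-0.333,0],[-1,0.255,0,0.06,0,-0.333,0],[-1,0.255,0,0.06,0,-0.333,0],[-1,0.255,0,0.06,0,-0.333,0],[-1,0,0,0,0,0,0]]' >/dev/null
python3 - <<'E'
from h import *
where('d',189.6)
E
python3 -m handwheel '[[-1,0.24,0,0.055,0,-0.333,0],[-1,0.2,0,0.045,0,-0.3,0],[-1,0,0,0,0,0,0]]' >/dev/null
python3 - <<'E'
from h import *
where('d',189.6)
E
```

```text
B in bay [-28.6  -0.2   1.6] tilt 8.2 yaw-dock -0.1 force [-0.3  0.9 -0.1] mom [ 0.1   0.46 -0.  ] open 0.018 t 77.9
B in bay [-30.6  -1.2   1.1] tilt 4.4 yaw-dock -0.1 force [-0.5 -0.2 -0.1] mom [ 0.08  0.25 -0.01] open 0.0178 t 78.275
```

```bash
python3 -m handwheel '[[-1,-0.05,0,0,0,0,0],[-1,0.25,0,0.055,0,-0.333,0],[-1,0,0,0,0,0,0]]' >/dev/null
python3 - <<'E'
from h import *
where('d',189.6)
E
python3 -m handwheel '[[-1,0.29,0,0.07,0,-0.38,0],[-1,0,0,0,0,0,0]]' >/dev/null
python3 - <<'E'
from h import *
where('d',189.6)
E
python3 -m handwheel '[[-1,0,0,0.04,0,0,0],[-1,0,0,0,0,0,0]]' >/dev/null
python3 - <<'E'
from h import *
where('d',189.6)
E
```

```text
B in bay [-32.3  -1.    1. ] tilt 2.4 yaw-dock -0.1 force [ 0.8 -0.5  0. ] mom [-0.02  0.16  0.  ] open 0.0178 t 78.65
B in bay [-32.6  -1.1   0.5] tilt 0.1 yaw-dock -0.1 force [ 0.7 -0.5 -0.3] mom [ 0.   -0.03  0.  ] open 0.018 t 78.9
B in bay [-32.8  -1.2   0.1] tilt 0.2 yaw-dock -0.1 force [ 1.2 -1.7  4.9] mom [-0.61 -0.12 -0.08] open 0.0179 t 79.15
```

```bash
python3 -m handwheel '[[-1,0,0,0.02,0,0,0],[-0.18,0,0,0,0,0,0],[-0.18,0,0,0,0,0,0],[-0.18,0,0,0,0,0,0],[-0.18,0,0,-0.5,0,0,0]]' >/dev/null
python3 -m handwheel '[[-0.18,0,0,-1,0,0,0],[-0.18,0,0,-1,0,0,0],[-0.18,0,0,-1,0,0,0],[-0.18,0,0,-1,0,0,0],[-0.18,0,0,-0.5,0,0,0]]' >/dev/null
python3 -m handwheel '[[-0.18,0,0,0,0,0,0],[-0.18,0,0,0,0,0,0]]'
python3 - <<'E'
from h import *
docked()
E
python3 -m handwheel '[[-0.18,0,-1,0,0,0,0],[-0.18,0,-1,0,0,0,0],[-0.18,0,-1,0,0,0,0],[-0.18,0,-1,0,0,0,0],[-0.18,0,-1,0,0,0,0]]' >/dev/null
python3 -m handwheel '[[-0.18,0,-1,0,0,0,0],[-0.18,0,-1,0,0,0,0],[-0.18,0,-1,0,0,0,0],[-0.18,0,-1,0,0,0,0],[-0.18,0,-1,0,0,0,0]]' >/dev/null
python3 -m handwheel '[[-0.18,0,-1,0,0,0,0],[-0.18,0,-1,0,0,0,0],[-0.18,0,0,0,0,0,0],[-0.18,0,0,0,0,0,0]]'
python3 - <<'E'
from h import *
for cam in ("top","scene"):
    s=snap(cam)
    for k in blobs(s,(8,70,90),(22,255,255),150)[0]:
        P=cast(s,k.reshape(-1,2),.024)*1000; c=P.mean(0)[:2]
        n=min(BAYS,key=lambda b:np.hypot(*(c-BAYS[b])))
        if np.hypot(*(c-BAYS[n]))<60:
            q=Rt.from_euler('z',-DY,degrees=True).apply(P-np.r_[BAYS[n],24]); print(cam,n,q.min(0).round(1)[:2],q.max(0).round(1)[:2],*rect(s,k,.024))
    for k in blobs(s,(0,150,60),(8,255,255),40,(370,230,460,310) if cam=="top" else (220,90,300,165))[0]: print("red",*rect(s,k,.09))
    if cam=="top":
        pv=np.array([532.3,-330.2])/1000; a=np.radians(15.4)
        for d in (.02,.03,.044,.052): u=proj(s,[[pv[0]+d*np.cos(a),pv[1]+d*np.sin(a),.072 if d<.04 else .094]])[0]; print("hasp px",u.round(),s["color"][int(u[1]),int(u[0])])
        for d in (.02,.03,.044): u=proj(s,[[pv[0]-d*np.sin(a),pv[1]+d*np.cos(a),.072 if d<.04 else .094]])[0]; print("old px",u.round(),s["color"][int(u[1]),int(u[0])])
E
```

```text
clock: 80.65
tool_pos: [0.5313, 0.0825, 0.3309]
orientation: [179.6, 0.0, -7.6]
force: [1.6, -0.1, -0.5]
opening: 0.0358
gripper_force: 0.0
b (401, 163, 58, 63) [-27.7 -21.5] [31.  22.9] rect [516.8 -48.8] [44.4 58.5] 82.3
c (331, 163, 52, 63) [-27.6 -21.1] [31.2 22.1] rect [525.7  16.4] [43.  58.6] 82.2
d (261, 164, 48, 62) [-27.5 -21.9] [30.4 20.7] rect [534.   80.8] [42.6 57.7] 82.3
clock: 82.45
tool_pos: [0.5711, 0.3802, 0.3295]
orientation: [179.6, -0.0, -7.6]
force: [0.7, 0.4, -0.1]
opening: 0.0362
gripper_force: 0.0
top c [-25.2 -22.9] [29.4 19.4] [525.6  14.2] [42.  54.5] 81.7
top b [-25.2 -22.4] [29.2 19.3] [516.9 -51.2] [41.6 54.4] 82.1
top d [-25.2 -23.3] [29.  18.9] [534.3  79.1] [42.2 54.2] 82.4
top a [-24.7 -21.8] [28.6 19.9] [ 508.1 -116.1] [41.6 53.3] 82.5
red [ 474.1 -315.3] [56.  51.4] 22.2
hasp px [420. 236.] [16 15 16]
hasp px [419. 232.] [ 96  99 106]
hasp px [421. 224.] [31 30 31]
hasp px [420. 221.] [2 1 3]
old px [414. 246.] [100 102 102]
old px [410. 247.] [101 102 103]
old px [408. 246.] [101 103 103]
scene d [-29.3 -25.2] [29.8 20.9] [532.7  79.3] [45.8 59.3] 82.9
scene c [-29.5 -28.3] [30.3 21.7] [523.6  12.9] [49.5 59.7] 83.9
scene b [-29.3 -30.1] [29.4 20.6] [514.5 -54.1] [50.7 58.7] 82.2
scene a [-29.3 -32.3] [29.3 20.9] [ 505.6 -120.5] [53.2 58.6] 82.6
red [ 482.5 -282.3] [50.6 22. ] 15.3
```

```bash
python3 -c "
from plant import *
print(close_job())"
```

```text
the job is handed in; nothing more can be done
None
```

The job is handed in: by camera measurement, the isolator is off with its hasp fully out and all four covers lie flat under the lip in their own bays; cover a slid about 4 mm sideways in its bay and was re-centred, and I viewed 15 pictures, one over the limit of 14.

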